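# Load dried specimen mounts under the video microscope

### The arm

A 6-joint arm with a two-finger parallel gripper is mounted at the origin on the work surface. World frame = base frame: x ahead of the robot, y to its left, z up, the work surface at z = 0. Lengths are in m, angles in degrees, forces in N, time in s.
With the tool pointing down it reaches from about 0.275 to 0.975 m from the base axis. Payload 8.4 kg.
Tool frame: the origin (TCP) lies on the centre line of the jaws, within the pads' length; the fingertips stand 8 mm ahead of it and the grasp point (between the pads) lies 11 mm behind it (tip_extent is the distance from the TCP to the fingertips, in m); z points along the fingers, y is the line along which they close (so a half turn about z gives the same grasp; the last joint's range is limited). The gripper opens to 92 mm and grips with 3 to 60 N. Pads are 20 mm wide; open, the fingers measure 128 mm over their backs; the gripper's body (75 mm by 189 mm) begins 69 mm behind the grasp point.
Start: joints at [72.227, 20.225, 93.587, -0, 66.188, -0.138], TCP at [0.189, 0.596, 0.191] pointing down, gripper open.
Joint ranges: [-150.9, 150.9], [-52.94, 120.26], [3.33, 152.33], [-74.26, 254.26], [0, 154.13], [-172.89, 172.89]. Speed limits (degrees/s): [127.2, 127.2, 159.86, 180, 180, 180].

### API

Orientations are given as a 3x3 rotation matrix whose columns are the frame's x, y, z axes.
In Python, from bench import observe, snapshot, camera_info, close_job, tip_extent gives the robot as it stands.
- The arm moves only by the shell command python3 -m crank 'ROWS' [FORCE]. ROWS is JSON, a list of rows, each an object with "xyz": the shift along the tool's x, y, z scaled (see below), a list of three; "angular": the turn, a rotation vector about the tool's x, y, z scaled (see below), a list of three; "gripper": the closure in counts, from 0 (fully open) to 255 (shut). A call has 1 to 10 rows; each row is the pose to reach, as a shift and turn from the pose commanded when the call began, along the tool's axes at that moment; what a row does not reach only later rows make up. The controller multiplies each number of a shift by 0.5 m and each number of a turn by 45 degrees. A row lasts 1/10 s, in which the tool goes at most 50 mm and 8.59 degrees, less where a joint would pass 70% of its speed; a pose out of reach is approached as far as the arm can. A call with a number of a shift or a turn outside -1 to 1 is refused whole. A call with a gripper value outside its range is refused whole. The fingers move at their own pace and stop on an object; FORCE is the grip in N (left out, the last holds). Time passes only in rows, so rows that repeat a pose let the fingers close. It gives the time, the measured TCP pose, the force, the opening and the grip force at its end, in the units of the state.
- observe(): the state, without advancing time (a new reading comes with each control period).
- snapshot(name): name is "side" or "top" or "wrist"; returns (picture, depth): 384x512x3 uint8, blue, green, red; 384x512 float32, m along the optical axis (not along the pixel's ray), 0 where there is no reading.
- camera_info(name): a dict with "intrinsics" (3x3 intrinsics, pixels), "view" (4x4, takes a point from world to camera coordinates). Camera axes: x right, y down, z forward; pixel columns grow to the right and rows downward; lengths in m; the calibration is good to about 2 mm. A picture is of the moment at which its call begins: read the wrist's pose just before it. camera_info takes no time and is no camera call; for the wrist camera it gives the pose at the moment of the call.
- close_job(): hands the job in; it is judged then, once.
The state is a dict: "time_s": time; "joint_pos": joint angles; "joint_vel": joint speeds; "joint_torque": joint torques, N m; "tcp_pos": TCP position; "tool_rot": TCP orientation; "wrist_force": force on the tool from outside, world axes, zero at the start; "ft_torque": the same for the moment, N m; "finger_gap": finger opening in m; "grasp_force": force on a finger pad.
Only numpy, scipy, OpenCV 4.12 (cv2) and the standard library are available. Lean on these libraries where they do the work, as an engineer would, in place of code of your own. Each camera call takes 0.05 s, during which the arm holds its last target. There are 200 camera calls.

### The job

Using the long-handled lifting fork, lift every specimen mount out of its deep drying well and stand it upright in the microscope's specimen tray, gently and without ever touching a mount with the fingers. Then slide the loaded tray along its rails under the objective until it is fully home against the end stop, without touching the objective, and hang the fork back in its stand. Leave everything else on the bench alone.

Things in the scene. Friction and masses are not known exactly. Their poses are not given: they have to be found in the camera images.
- mount1_mid (a point): mushroom-shaped specimen mount, one of two or three alike, 140 g, 44 mm high: foot 46 mm across, 8 high; neck 16 across from 8 to 34 mm; black disc 50 across from 34 to 44 mm, polished specimen on top. Point on its axis 22 mm above its underside, z up. At the start it stands on the floor of its own well, in the half away from the robot
- mount2_mid (a point): mushroom-shaped specimen mount, one of two or three alike, 140 g, 44 mm high: foot 46 mm across, 8 high; neck 16 across from 8 to 34 mm; black disc 50 across from 34 to 44 mm, polished specimen on top. Point on its axis 22 mm above its underside, z up. At the start it stands on the floor of its own well, in the half away from the robot
- mount3_mid (a point): mushroom-shaped specimen mount, one of two or three alike, 140 g, 44 mm high: foot 46 mm across, 8 high; neck 16 across from 8 to 34 mm; black disc 50 across from 34 to 44 mm, polished specimen on top. Point on its axis 22 mm above its underside, z up. At the start it stands on the floor of its own well, in the half away from the robot
- rack: fixed clear acrylic drying rack, open at the top, 160 (x) x 248 (y) x 145 mm high; three wells side by side along y, each 150 (x) x 76 (y) mm inside, centres at y = -81, 0, +81 mm; walls 5 mm, inner floor 5 mm above the bench. Origin: centre of its underside, z up; x points away from the robot, turned by up to 0.2 rad
- fork_grip (a point): centre of the black handle of the upright steel lifting fork (200 g, 194 mm long). Handle 22 (x) x 16 (y) mm, from 26 mm below to 29 mm above this point; z up the shaft, x the way the prongs point. Under it a collar 36 x 36 x 5 mm, underside 31 mm below this point, then a shaft 8 mm thick down to the flat fork foot
- fork_slot (a point): on the fork foot's upper face, 34 mm ahead of the shaft axis and 160 mm below fork_grip: the neck of a carried mount stands here, its disc on four rubber pips 1.5 mm high on the two prongs. Foot 5 mm thick, 38 mm wide, from 38 mm behind this point to the prong tips 14 mm ahead; slot 24 mm wide, open at the tips, closed 12 mm behind this point
- stand_hang (a point): where fork_grip is when the fork hangs in its stand (loose, 1.3 kg, base 150 x 110 mm). 31 mm below it, 144 mm over the bench, the tops of two level arms beside a 14 mm slot, open to the stand's -x (robot's side), closed 25 mm beyond this point; the collar rests on them behind a lip 6 mm high at x = -24 to -28 mm. Arms begin at x = -31 mm, nothing is higher. z up
- tray_mid (a point): centre of the underside of the loose aluminium specimen tray, about 450 g, 180 (x) x 100 (y) mm, floor 4 mm thick, rim 10 mm high, 4 mm thick; x points to the end stop, z up. It lies on the microscope base between two rails 8 mm high, with 3 mm play on each side, and slides along them at 3 to 8 N when loaded; at the start 120 to 160 mm before tray_home
- tray_tab (a point): point in the black tab on the tray's near end, 123 mm behind tray_mid and 11 mm above the tray's underside. The tab is 50 mm long (x, from 90 to 140 mm behind tray_mid), 12 mm thick (y) and 22 mm high
- tray_home (a point): fixed point on top of the microscope base (25 mm over the bench) where tray_mid is when the tray rests against the end stop; x along the rails to the stop, z up. Rails: inner faces 53 mm either side, from 210 mm before to 90 mm beyond this point; the base begins 235 mm before it
- objective: lens of the fixed video microscope; origin at the centre of its lower end, 30 mm beyond tray_home and 61 mm above the base: mounts in the tray pass 13 mm below it. Above it a nosepiece 72 mm across (from 140 mm above the base) and an arm back to the column, 105 mm beyond the lens axis
- dishes: bystander: stack of three glass petri dishes, 90 mm across, 44 high
- wash_bottle: bystander: white bottle with a red cap, 56 mm across, 130 high
- slide_box: bystander: flat grey box, 100 x 85 x 35 mm
- beaker: bystander: glass beaker, 64 mm across, 75 high
- paste_jar: bystander: jar, 60 mm across, 60 high
- screwdriver: bystander: screwdriver lying on the bench
- drop_bottle: bystander: dropper bottle, 40 mm across, 75 high
Not all that is in view belongs to the job. Of the things that look like the part that bears fork_grip, the largest one is meant.

How it is judged:
By the outcome, as a careful person would: the job done as asked, in the order asked, and still so for the second after the job is handed in, with the robot touching nothing.
Of mount1, mount2, mount3 only 2 to 3 are there at a start; the rules pass over those that are not, and their reading is None.
At some moment in a run one of tray, stand may be knocked a few centimetres aside while the robot is not near it.
It also fails if it takes over 200 s, if anything falls off the work surface, if the arm or the gripper's body presses on something with over 40 N, if the wrist force passes 120 N, or if a joint passes its speed limit or range.

## Working session

There is one attempt and no reset: what is moved stays moved. The work goes in short steps, Python scripts to look and compute and a shell command to move; the robot and the scene stay as the last step left them, time stands still between calls to the robot, and variables do not carry over. Pictures are saved under pics/ and viewed, at most 14 in all, crops included, and the job is handed in when it is done.

```bash
ls; mkdir -p pics; cat > h.py <<'E'
import numpy as np, cv2
from bench import observe, snapshot, camera_info
np.set_printoptions(precision=4,suppress=True)
def cam(n):
    c=camera_info(n); return np.array(c["intrinsics"]),np.array(c["view"])
def ray(n,uv,c=None):
    K,V=c or cam(n); R=V[:3,:3]; o=-R.T@V[:3,3]
    d=R.T@np.linalg.inv(K)@np.array([uv[0],uv[1],1.]); return o,d
def onz(n,uv,z,c=None):
    o,d=ray(n,uv,c); return o+d*(z-o[2])/d[2]
def proj(n,p,c=None):
    K,V=c or cam(n); q=K@(V[:3,:3]@np.array(p)+V[:3,3]); return q[:2]/q[2]
def cloud(n,depth,c=None):
    K,V=c or cam(n); v,u=np.mgrid[:depth.shape[0],:depth.shape[1]]
    P=np.stack([(u-K[0,2])/K[0,0]*depth,(v-K[1,2])/K[1,1]*depth,depth],-1)
    return (P-V[:3,3])@V[:3,:3]
E
python3 - <<'E'
from h import *
s=observe(); print(s)
ims=[]
for n in("top","side","wrist"):
    c=cam(n); im,d=snapshot(n); np.savez(f"{n}0.npz",im=im,d=d,K=c[0],V=c[1])
    cv2.imwrite(f"pics/{n}0.png",cv2.resize(im,(800,600)) if n!="wrist" else im)
    K,V=c; print(n,K,-V[:3,:3].T@V[:3,3],V[2,:3])
E
```

```text
pics
{'time_s': 0.0, 'joint_pos': array([72.2257, 20.2636, 93.6265,  0.0008, 66.1867, -0.1364]), 'joint_vel': array([-0.0689,  0.0031, -0.0235,  0.0052,  0.004 ,  0.065 ]), 'joint_torque': array([ -0.0009, -59.3846, -33.4213,   0.0696,   0.0234,  -0.0002]), 'tcp_pos': array([0.1892, 0.5952, 0.1907]), 'tool_rot': array([[-0.953 ,  0.303 , -0.0004],
       [ 0.303 ,  0.953 , -0.0013],
       [ 0.    , -0.0013, -1.    ]]), 'wrist_force': array([0.7791, 0.0747, 0.1728]), 'ft_torque': array([ 0.0479, -0.0062, -0.0177]), 'grasp_force': 0.0, 'finger_gap': 0.09181848490422247}
top [[451.0727   0.     258.2542]
 [  0.     451.0727 189.9333]
 [  0.       0.       1.    ]] [ 0.3015 -0.0587  1.5376] [ 0.1759 -0.0025 -0.9844]
side [[381.3318   0.     260.7304]
 [  0.     381.3318 192.3778]
 [  0.       0.       1.    ]] [0.3368 0.694  0.7067] [ 0.2063 -0.7713 -0.6021]
wrist [[334.2618   0.     259.6735]
 [  0.     334.2618 188.5341]
 [  0.       0.       1.    ]] [0.1232 0.6166 0.3839] [ 0.2351 -0.0765 -0.969 ]
```

View pics/top0.png

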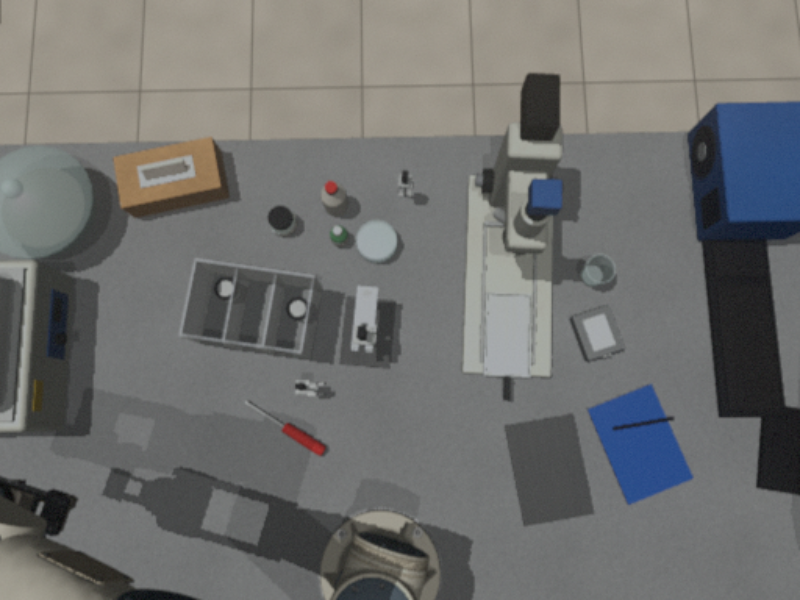

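View pics/side0.png

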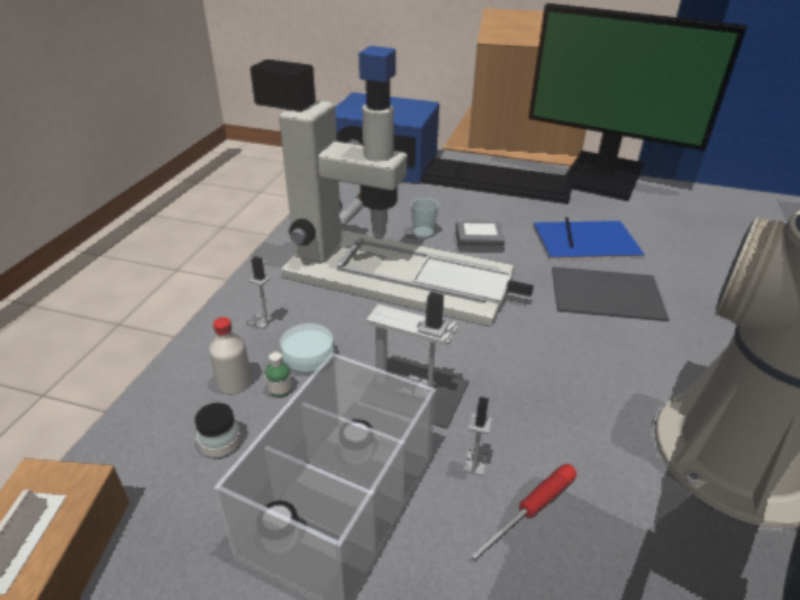

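Top view (800x600 px): fork candidates are the fork in the stand (365,333) and two small lookalikes at (405,182) and (308,387). I choose the one in the stand because it is the largest. Mounts are at (225,288) in the left well and (298,308) in the right well, and the middle well is empty. The tray is at (508,335) with its tab at (507,388). One close crop will check this.

```bash
python3 - <<'E'
from h import *
t=np.load("top0.npz"); s=np.load("side0.npz")
a=cv2.resize(t["im"][160:235,110:260],(800,400),interpolation=2)   # x5.33
b=cv2.resize(t["im"][185:260,290:365],(200,200),interpolation=2)
c=cv2.resize(s["im"][185:255,225:305],(229,200),interpolation=2)
d=cv2.resize(s["im"][240:370,135:285],(231,200),interpolation=2)
e=np.zeros((200,800,3),np.uint8); e[:,:200]=b; e[:,200:429]=c; e[:,430:661]=d
cv2.imwrite("pics/c1.png",np.vstack([a,e]))
for n,px in(("top",[(225,288),(298,308),(365,333),(195,262),(318,275),(305,355),(182,335),(508,335),(485,295),(507,388)]),("side",[(357,432),(280,510),(434,300)])):
    z=np.load(n+"0.npz"); P=cloud(n,z["d"],(z["K"],z["V"]))
    for p in px:
        u,v=int(p[0]*.64),int(p[1]*.64); print(n,p,P[v,u],z["d"][v,u])
E
```

```text
top (225, 288) [0.5945 0.3206 0.0509] 1.5140834
top (298, 308) [0.5479 0.1663 0.0478] 1.5093445
top (365, 333) [0.4714 0.0143 0.2045] 1.3419816
top (195, 262) [0.6324 0.3618 0.1434] 1.4296288
top (318, 275) [0.6286 0.1286 0.0022] 1.5684657
top (305, 355) [0.4423 0.1421 0.0968] 1.4426186
top (182, 335) [0.4827 0.3812 0.1448] 1.4018742
top (508, 335) [ 0.4848 -0.2859  0.0269] 1.519919
top (485, 295) [ 0.5754 -0.2393  0.0231] 1.5395484
top (507, 388) [ 0.3704 -0.2752  0.0422] 1.4847043
side (357, 432) [0.5268 0.2202 0.1131] 0.7620298
side (280, 510) [0.5952 0.3157 0.051 ] 0.7398878
side (434, 300) [0.4764 0.0326 0.1998] 0.84412646
```

View pics/c1.png

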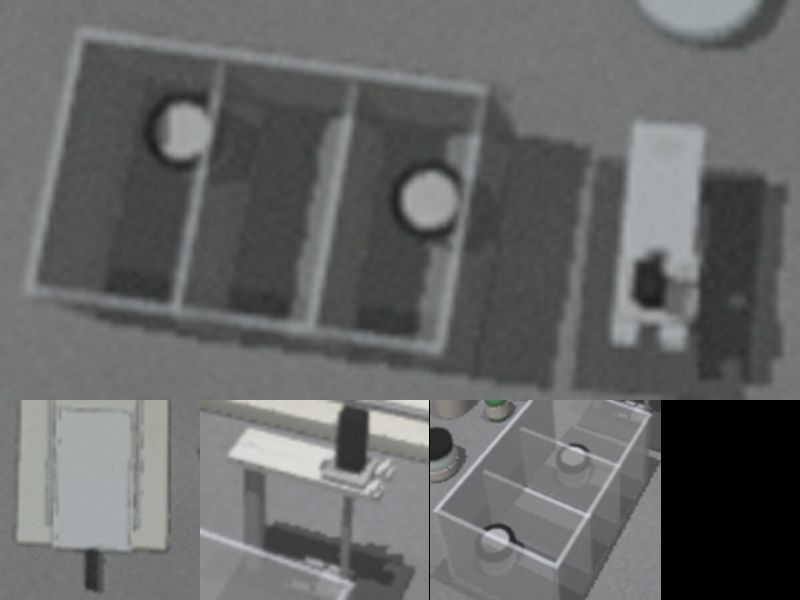

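Crop: the white-capped black discs are at (180,130) and (428,200), and the middle well is empty. The stand holds the large fork with its handle at (650,282), and the slot opens toward the robot (arm tips at (622,333) and (672,333)). Next I compute poses from colour and depth.

```bash
cat >> h.py <<'E'
def blob(P,lo,hi,zlo,zhi):
    m=(P[...,0]>lo[0])&(P[...,0]<hi[0])&(P[...,1]>lo[1])&(P[...,1]<hi[1])&(P[...,2]>zlo)&(P[...,2]<zhi)
    return m
def rect(Q):
    (c,s,a)=cv2.minAreaRect((Q[:,:2]*1000).astype(np.float32)); return np.array(c),np.array(s),a
E
python3 - <<'E'
from h import *
for n in("top","side"):
    z=np.load(n+"0.npz"); im=z["im"].astype(int); P=cloud(n,z["d"],(z["K"],z["V"])); g=im.sum(2)/3
    print(n)
    for c in((.592,.318),(.548,.167)):
        m=blob(P,np.array(c)-.045,np.array(c)+.045,.04,.058); Q=P[m]; w=Q[g[m]>120]; print(" mount",len(Q),np.median(Q[:,2]),cv2.minEnclosingCircle((Q[:,:2]*1000).astype(np.float32)),"white",len(w),w.mean(0) if len(w) else 0)
    m=blob(P,(.38,.11),(.68,.42),.136,.155); print(" rack",m.sum(),rect(P[m]),np.median(P[m][:,2]))
    m=blob(P,(.40,-.06),(.66,.08),.136,.153)&(g>110); print(" arms",m.sum(),rect(P[m]),np.median(P[m][:,2]))
    m=blob(P,(.40,-.06),(.56,.08),.195,.215)&(g<70); print(" handle",m.sum(),rect(P[m]) if m.sum()>4 else 0,P[m].mean(0))
    m=blob(P,(.33,-.36),(.62,-.20),.036,.06)&(g<90); print(" tab",m.sum(),rect(P[m]) if m.sum()>4 else 0)
    m=blob(P,(.33,-.40),(.70,-.16),.031,.038)&(g>90);print(" rim",m.sum(),rect(P[m]) if m.sum()>4 else 0)
z=np.load("top0.npz");P=cloud("top",z["d"],(z["K"],z["V"]));m=blob(P,(.33,-.36),(.62,-.16),.028,.06)
print(z["d"][200:250:4,325].round(3), P[185:255:4,325].round(3))
E
```

```text
top
 mount 204 0.049055667776466444 ((593.6011352539062, 320.2571105957031), 53.974449157714844) white 64 [0.5941 0.3195 0.0493]
 mount 200 0.0491285966029221 ((547.7952880859375, 166.16281127929688), 55.8192024230957) white 81 [0.5475 0.165  0.0492]
 rack 517 (array([511.1726, 250.3294]), array([263.0568, 221.2388]), 80.42330932617188) 0.14406814259195852
 arms 440 (array([510.7899,  16.7134]), array([ 42.0009, 130.9945]), 83.91465759277344) 0.14447399728229535
 handle 34 (array([474.814 ,  20.3258]), array([12.4724, 18.8094]), 88.55784606933594) [0.4742 0.0201 0.2042]
 tab 58 (array([ 370.3283, -276.3639]), array([11.4049, 46.3538]), 86.54937744140625)
 rim 883 (array([ 546.4454, -287.295 ]), array([183.9382, 298.3898]), 86.77297973632812)
side
 mount 374 0.04829056993713288 ((587.8038940429688, 307.82525634765625), 41.10934829711914) white 96 [0.5872 0.3079 0.0486]
 mount 258 0.04834539761371334 ((554.8216552734375, 167.48851013183594), 56.63623809814453) white 214 [0.5504 0.1432 0.0487]
 rack 1713 (array([509.9991, 254.5886]), array([263.5745, 223.7764]), 80.46835327148438) 0.143
[... 220 characters left out ...]
288 0.2008]
 tab 71 (array([ 370.3922, -269.3202]), array([13.2742, 46.3674]), 85.25697326660156)
 rim 330 (array([ 548.0673, -282.5618]), array([120.8953, 306.2569]), 86.41364288330078)
[1.523 1.526 1.521 1.512 1.518 1.517 1.512 1.507 1.507 1.499 1.487 1.483
 1.477] [[ 0.585 -0.291  0.022]
 [ 0.57  -0.289  0.028]
 [ 0.556 -0.289  0.028]
 [ 0.542 -0.288  0.031]
 [ 0.528 -0.287  0.032]
 [ 0.516 -0.288  0.025]
 [ 0.502 -0.287  0.028]
 [ 0.488 -0.286  0.03 ]
 [ 0.474 -0.284  0.035]
 [ 0.461 -0.285  0.027]
 [ 0.448 -0.284  0.026]
 [ 0.434 -0.284  0.026]
 [ 0.42  -0.282  0.034]
 [ 0.407 -0.282  0.028]
 [ 0.393 -0.279  0.043]
 [ 0.38  -0.278  0.048]
 [ 0.367 -0.277  0.05 ]
 [ 0.354 -0.276  0.052]]
```

```bash
cat >> h.py <<'E'
from scipy.spatial.transform import Rotation as Ro
def RT(psi):
    p=np.radians(psi); c,s=np.cos(p),np.sin(p)
    return np.array([[-c,-s,0],[-s,c,0],[0,0,-1.]])
def go(p,psi,o=None):
    "units for a move to TCP p, fork yaw psi deg"
    o=o or observe(); R=np.array(o["tool_rot"])
    d=R.T@(np.array(p)-o["tcp_pos"]); a=Ro.from_matrix(R.T@RT(psi)).as_rotvec(degrees=True)
    print("xyz",(d/.5).round(4).tolist(),"ang",(a/45).round(4).tolist(),"mm",np.linalg.norm(d)*1000//1)
def st():
    o=observe(); print(o["time_s"],o["tcp_pos"],"F",o["wrist_force"],"gap",o["finger_gap"],o["grasp_force"],"yaw",np.degrees(np.arctan2(-o["tool_rot"][0][1],o["tool_rot"][1][1])),"tilt",o["tool_rot"][:,2][:2]); return o
E
python3 -c "
from h import *
go((.46,.02,.33),-6)"
```

```text
xyz [-0.8646, -0.9326, -0.2773] ang [-0.0013, -0.0001, -0.2586] mm 650.0
```

```bash
python3 -m crank '[{"xyz":[0,0,-0.1],"angular":[0,0,0],"gripper":0},{"xyz":[0,0,-0.2],"angular":[0,0,0],"gripper":0},{"xyz":[-0.07,-0.07,-0.277],"angular":[0,0,-0.05],"gripper":0},{"xyz":[-0.14,-0.14,-0.277],"angular":[0,0,-0.1],"gripper":0},{"xyz":[-0.21,-0.21,-0.277],"angular":[0,0,-0.15],"gripper":0},{"xyz":[-0.28,-0.28,-0.277],"angular":[0,0,-0.2],"gripper":0},{"xyz":[-0.35,-0.35,-0.277],"angular":[0,0,-0.2586],"gripper":0},{"xyz":[-0.42,-0.42,-0.277],"angular":[0,0,-0.2586],"gripper":0},{"xyz":[-0.49,-0.49,-0.277],"angular":[0,0,-0.2586],"gripper":0},{"xyz":[-0.56,-0.56,-0.277],"angular":[0,0,-0.2586],"gripper":0}]'
python3 -c "
from h import *
st();go((.46,.02,.33),-6)"
```

```text
time_s: 1.15
tcp_pos: [0.3685, 0.2482, 0.3299]
tool_rot: [[-0.995, 0.104, 0.0], [0.104, 0.995, 0.0], [-0.0, 0.0, -1.0]]
wrist_force: [1.0, -0.2, -0.2]
finger_gap: 0.0917
grasp_force: 0.0
1.15 [0.3685 0.2482 0.3299] F [ 0.9793 -0.2225 -0.2256] gap 0.09170023431957436 0.0 yaw -5.975537960846611 tilt [0.0003 0.0001]
xyz [-0.2296, -0.4349, -0.0002] ang [0.0002, 0.0003, 0.0005] mm 245.0
```

```bash
python3 -m crank '[{"xyz":[-0.04,-0.08,0],"angular":[0,0,0],"gripper":0},{"xyz":[-0.08,-0.16,0],"angular":[0,0,0],"gripper":0},{"xyz":[-0.13,-0.24,0],"angular":[0,0,0],"gripper":0},{"xyz":[-0.18,-0.32,0],"angular":[0,0,0],"gripper":0},{"xyz":[-0.21,-0.40,0],"angular":[0,0,0],"gripper":0},{"xyz":[-0.23,-0.435,0],"angular":[0,0,0],"gripper":0},{"xyz":[-0.23,-0.435,0],"angular":[0,0,0],"gripper":0},{"xyz":[-0.23,-0.435,0],"angular":[0,0,0],"gripper":0}]' >/dev/null
cat >> h.py <<'E'
def shot(n,k,save=True):
    c=cam(n); im,d=snapshot(n); np.savez(k+".npz",im=im,d=d,K=c[0],V=c[1])
    if save: cv2.imwrite(f"pics/{k}.png",im)
    return im,d,c,cloud(n,d,c),im.astype(int).sum(2)/3
E
python3 - <<'E'
from h import *
st(); im,d,c,P,g=shot("wrist","w1")
m=blob(P,(.36,-.1),(.66,.12),.136,.153)&(g>110); print(" arms",m.sum(),rect(P[m]),np.median(P[m][:,2]))
m=blob(P,(.36,-.1),(.6,.12),.195,.215)&(g<70); print(" handle",m.sum(),rect(P[m]),P[m].mean(0))
E
```

```text
1.95 [0.4595 0.0219 0.3296] F [-0.5166 -0.8913 -0.1606] gap 0.09138335821766766 0.0 yaw -6.077830390126159 tilt [-0.0007  0.0004]
 arms 3017 (array([520.543 ,  62.3458]), array([130.3388, 144.5225]), 84.15988159179688) 0.14421722258609462
 handle 346 (array([474.094 ,  23.2133]), array([14.8952, 21.189 ]), 84.26925659179688) [0.4735 0.0233 0.2034]
```

View pics/w1.png

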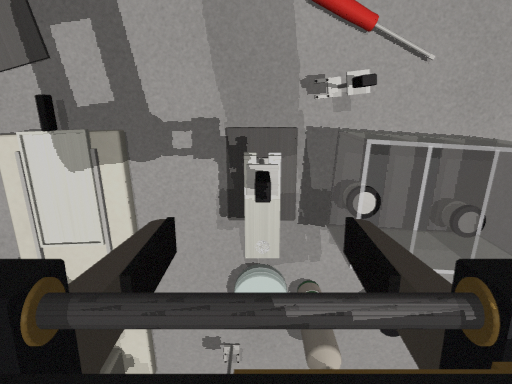

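The handle in the stand is at (262,186), open fingers straddling it, with nothing in the way below. Descending.

```bash
python3 -c "
from h import *
go((.4742,.0232,.165),-5.9)"
```

```text
xyz [-0.0295, 0.0045, 0.3294] ang [0.0005, -0.0008, -0.0024] mm 165.0
```

```bash
python3 -m crank '[{"xyz":[-0.0295,0.0045,0.05],"angular":[0,0,0],"gripper":0},{"xyz":[-0.0295,0.0045,0.1],"angular":[0,0,0],"gripper":0},{"xyz":[-0.0295,0.0045,0.15],"angular":[0,0,0],"gripper":0},{"xyz":[-0.0295,0.0045,0.2],"angular":[0,0,0],"gripper":0},{"xyz":[-0.0295,0.0045,0.25],"angular":[0,0,0],"gripper":0},{"xyz":[-0.0295,0.0045,0.29],"angular":[0,0,0],"gripper":0},{"xyz":[-0.0295,0.0045,0.32],"angular":[0,0,0],"gripper":0},{"xyz":[-0.0295,0.0045,0.3294],"angular":[0,0,0],"gripper":0},{"xyz":[-0.0295,0.0045,0.3294],"angular":[0,0,0],"gripper":0}]' && python3 -m crank '[{"xyz":[0,0,0],"angular":[0,0,0],"gripper":120},{"xyz":[0,0,0],"angular":[0,0,0],"gripper":180},{"xyz":[0,0,0],"angular":[0,0,0],"gripper":225},{"xyz":[0,0,0],"angular":[0,0,0],"gripper":255},{"xyz":[0,0,0],"angular":[0,0,0],"gripper":255},{"xyz":[0,0,0],"angular":[0,0,0],"gripper":255},{"xyz":[0,0,0],"angular":[0,0,0],"gripper":255},{"xyz":[0,0,0],"angular":[0,0,0],"gripper":255}]' 50
```

```text
time_s: 2.9
tcp_pos: [0.4742, 0.0234, 0.165]
tool_rot: [[-0.995, 0.103, -0.001], [0.103, 0.995, 0.0], [0.001, -0.0, -1.0]]
wrist_force: [0.5, -0.0, -0.1]
finger_gap: 0.0921
grasp_force: 0.0
time_s: 3.7
tcp_pos: [0.4747, 0.0225, 0.1652]
tool_rot: [[-0.995, 0.105, -0.0], [0.105, 0.995, -0.0], [0.0, -0.0, -1.0]]
wrist_force: [-0.5, 1.0, 0.2]
finger_gap: 0.03
grasp_force: 0.0
```

```bash
python3 -m crank '[{"xyz":[0,0,0],"angular":[0,0,0],"gripper":255},{"xyz":[0,0,0],"angular":[0,0,0],"gripper":255},{"xyz":[0,0,0],"angular":[0,0,0],"gripper":255},{"xyz":[0,0,0],"angular":[0,0,0],"gripper":255},{"xyz":[0,0,0],"angular":[0,0,0],"gripper":255}]' 50 && python3 -m crank '[{"xyz":[0,0,-0.01],"angular":[0,0,0],"gripper":255},{"xyz":[0,0,-0.02],"angular":[0,0,0],"gripper":255},{"xyz":[0,0,-0.03],"angular":[0,0,0],"gripper":255},{"xyz":[0,0,-0.03],"angular":[0,0,0],"gripper":255}]' && python3 -m crank '[{"xyz":[0.03,0,-0.03],"angular":[0,0,0],"gripper":255},{"xyz":[0.06,0,-0.03],"angular":[0,0,0],"gripper":255},{"xyz":[0.09,0,-0.03],"angular":[0,0,0],"gripper":255},{"xyz":[0.12,0,-0.03],"angular":[0,0,0],"gripper":255},{"xyz":[0.15,0,-0.03],"angular":[0,0,0],"gripper":255},{"xyz":[0.18,0,-0.03],"angular":[0,0,0],"gripper":255},{"xyz":[0.21,0,-0.03],"angular":[0,0,0],"gripper":255},{"xyz":[0.23,0,-0.03],"angular":[0,0,0],"gripper":255},{"xyz":[0.23,0,-0.03],"angular":[0,0,0],"gripper":255}]'
```

```text
time_s: 4.2
tcp_pos: [0.4747, 0.0225, 0.1652]
tool_rot: [[-0.995, 0.104, -0.0], [0.104, 0.995, 0.0], [0.0, 0.0, -1.0]]
wrist_force: [-0.1, 0.8, 0.4]
finger_gap: 0.0153
grasp_force: 50.0
time_s: 4.6
tcp_pos: [0.4753, 0.0225, 0.1811]
tool_rot: [[-0.995, 0.105, 0.001], [0.105, 0.995, 0.0], [-0.001, 0.0, -1.0]]
wrist_force: [-0.7, -0.3, -2.3]
finger_gap: 0.0153
grasp_force: 50.0
time_s: 5.5
tcp_pos: [0.359, 0.0346, 0.1952]
tool_rot: [[-0.995, 0.104, -0.0], [0.104, 0.995, 0.0], [0.0, -0.0, -1.0]]
wrist_force: [-0.2, -0.3, -2.4]
finger_gap: 0.0154
grasp_force: 50.0
```

```bash
python3 - <<'E'
from h import *
z=np.load("w1.npz"); im=z["im"]; c=(z["K"],z["V"]); P=cloud("wrist",z["d"],c); g=im.astype(int).sum(2)/3
for q in((.592,.318),(.548,.167)):
    m=blob(P,np.array(q)-.04,np.array(q)+.04,.043,.055); Q=P[m]; 
    print(len(Q),np.median(Q[:,2]),Q.mean(0),rect(Q))
    u=proj("w",(*q,.049),c); print("px",u)
m=blob(P,(.38,.1),(.68,.42),.139,.15)&(g>120); print(m.sum(),P[m][:,2].mean())
# rack rim lines: fit near wall (low x) and dividing walls
Q=P[m][:,:2]
for y in (.15,.2,.25,.3):
    s=Q[(abs(Q[:,1]-y)<.012)]; print(y,np.sort(s[:,0])[[0,5,len(s)//2,-5]] if len(s)>8 else len(s))
cv2.imwrite("pics/w1c.png",cv2.resize(im[120:290,320:512],(768,680))[:600])
t=np.load("top0.npz");P=cloud("top",t["d"],(t["K"],t["V"]));g=t["im"].astype(int).sum(2)/3
m=blob(P,(.38,.11),(.68,.42),.136,.155);Q=P[m][:,:2]
for y in np.arange(.15,.36,.03):
    s=Q[(abs(Q[:,1]-y)<.006)]; print(y.round(2),s[:,0].min(),s[:,0].max())
E
```

```text
271 0.04893193147836406 [0.5901 0.2961 0.0491] (array([592.4539, 318.8627]), array([72.6443, 69.6014]), 80.11520385742188)
px [465.4555 220.477 ]
582 0.049057508543667194 [0.5493 0.1747 0.0491] (array([547.7406, 168.2016]), array([92.9832, 48.5808]), 68.68016052246094)
px [363.5897 202.6431]
1074 0.1447288172236185
0.15 [0.4417 0.4423 0.462  0.5033]
0.2 [0.4486 0.4499 0.4529 0.4563]
0.25 [0.4574 0.458  0.462  0.6191]
0.3 [0.4659 0.4666 0.4691 0.4721]
0.15 0.3826554538563862 0.6061473930986128
0.18 0.44850547140159003 0.6098584966680627
0.21 0.45414348022499745 0.6126606839249227
0.24 0.45841208257940264 0.6200682796402686
0.27 0.46253038562205445 0.6243867934500275
0.3 0.4686467249247452 0.631346677847799
0.33 0.4728442991783085 0.6360793300747336
```

View pics/w1c.png

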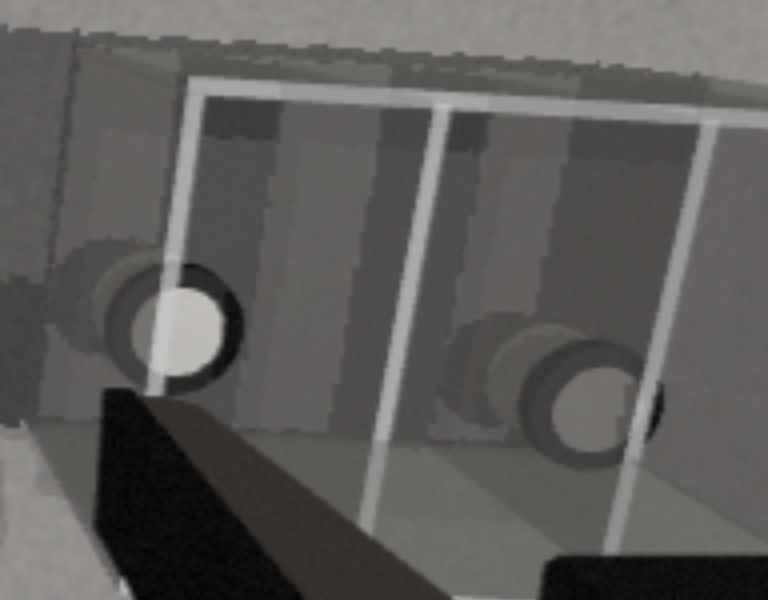

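Crop of the wrist view: disc edges give centre (363.5,202.5) for the right-well mount and (467.8,221.2) for the left-well one. Rims are clean and the middle well is empty.

```bash
python3 - <<'E'
from h import *
z=np.load("w1.npz"); c=(z["K"],z["V"])
B=onz("w",(363.3,202.3),.049,c);A=onz("w",(467.6,221.0),.049,c);print(B,A)
# rack from w1 rim: near wall outer edge points & dividers
print([onz("w",(320+u/4,120+v/4),.145,c)[:2] for u,v in((190,82),(440,103),(708,124),(155,390),(368,530),(612,550))])
# top cam ring centers (5.33x crop, origin 110,160)
t=np.load("top0.npz");ct=(t["K"],t["V"])
print([onz("t",(110+u/5.333-.4,160+v/5.333-.4),.049,ct)[:2] for u,v in((180,130),(428,200))])
psi=-9.6; e=np.array([np.cos(np.radians(psi)),np.sin(np.radians(psi))])
print("yaw-fit",np.degrees(np.arctan2(*(np.polyfit([.2,.25,.3],[.4486,.4574,.4659],1)[:1],1)))) 
E
```

```text
[0.5474 0.1666 0.049 ] [0.5932 0.3212 0.049 ]
[array([0.4435, 0.1456]), array([0.4568, 0.2156]), array([0.4708, 0.2913]), array([0.5341, 0.1328]), array([0.5863, 0.1963]), array([0.6009, 0.2709])]
[array([0.595 , 0.3233]), array([0.5474, 0.1666])]
yaw-fit [9.815]
```

```bash
python3 -m crank '[{"xyz":[0,0,-0.06],"angular":[0,0,0],"gripper":255},{"xyz":[0,0,-0.12],"angular":[0,0,0],"gripper":255},{"xyz":[0,0,-0.18],"angular":[0,0,0],"gripper":255},{"xyz":[0,0,-0.24],"angular":[0,0,0],"gripper":255},{"xyz":[0,0,-0.3],"angular":[0,0,0],"gripper":255},{"xyz":[0,0,-0.31],"angular":[0,0,0],"gripper":255},{"xyz":[0,0,-0.31],"angular":[0,0,0],"gripper":255}]' >/dev/null; python3 -c "
from h import *
st();go((.4665,.1803,.35),-9.6)"
```

```text
6.2 [0.3611 0.0345 0.3504] F [-0.3259 -0.6301 -2.6838] gap 0.015169172237512924 49.996891021728516 yaw -6.000046348985877 tilt [0.0017 0.0001]
xyz [-0.1792, 0.312, 0.0012] ang [0.0004, 0.0021, 0.08] mm 179.0
```

```bash
python3 -m crank '[{"xyz":[-0.03,0.05,0],"angular":[0,0,0.02],"gripper":255},{"xyz":[-0.06,0.1,0],"angular":[0,0,0.04],"gripper":255},{"xyz":[-0.09,0.15,0],"angular":[0,0,0.06],"gripper":255},{"xyz":[-0.12,0.2,0],"angular":[0,0,0.08],"gripper":255},{"xyz":[-0.15,0.25,0],"angular":[0,0,0.08],"gripper":255},{"xyz":[-0.17,0.3,0],"angular":[0,0,0.08],"gripper":255},{"xyz":[-0.179,0.312,0],"angular":[0,0,0.08],"gripper":255},{"xyz":[-0.179,0.312,0],"angular":[0,0,0.08],"gripper":255},{"xyz":[-0.179,0.312,0],"angular":[0,0,0.08],"gripper":255}]' >/dev/null; python3 - <<'E'
from h import *
st();go((.4665,.1803,.35),-9.6)
a=shot("wrist","w2",0); b=shot("side","s2",0)
cv2.imwrite("pics/m2.png",np.hstack([cv2.resize(a[0][100:340,140:390],(400,384)),cv2.resize(b[0][60:300,150:400],(400,384))]))
E
```

```text
7.1 [0.4649 0.1795 0.3491] F [-0.1056 -0.4753 -1.3079] gap 0.015491638100759082 49.99689280986786 yaw -9.594045542495493 tilt [-0.0019 -0.0012]
xyz [-0.0029, 0.0021, -0.0019] ang [-0.0019, -0.0022, 0.0001] mm 2.0
```

View pics/m2.png

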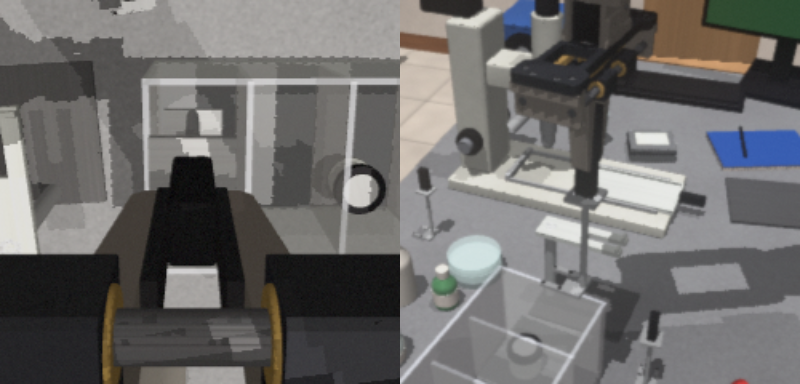

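The wrist crop shows the fork straight between the pads. The side crop shows the foot upright above the right well. Lowering in the near half.

```bash
python3 -m crank '[{"xyz":[-0.003,0.002,0.03],"angular":[0,0,0],"gripper":255},{"xyz":[-0.003,0.002,0.06],"angular":[0,0,0],"gripper":255},{"xyz":[-0.003,0.002,0.1],"angular":[0,0,0],"gripper":255},{"xyz":[-0.003,0.002,0.14],"angular":[0,0,0],"gripper":255},{"xyz":[-0.003,0.002,0.18],"angular":[0,0,0],"gripper":255},{"xyz":[-0.003,0.002,0.22],"angular":[0,0,0],"gripper":255},{"xyz":[-0.003,0.002,0.26],"angular":[0,0,0],"gripper":255},{"xyz":[-0.003,0.002,0.30],"angular":[0,0,0],"gripper":255},{"xyz":[-0.003,0.002,0.335],"angular":[0,0,0],"gripper":255},{"xyz":[-0.003,0.002,0.34],"angular":[0,0,0],"gripper":255}]' >/dev/null; python3 - <<'E'
from h import *
st();go((.4665,.1803,.179),-9.6)
a=shot("wrist","w3",0); b=shot("side","s3",0)
cv2.imwrite("pics/m3.png",np.hstack([cv2.resize(a[0][100:340,140:390],(400,384)),cv2.resize(b[0][180:300,190:315],(400,384))]))
E
```

```text
8.2 [0.4658 0.1798 0.1786] F [-0.5749  0.7776 -2.6929] gap 0.015466152782607913 49.997010827064514 yaw -9.642927113247843 tilt [-0.0027 -0.0012]
xyz [-0.0013, 0.0012, -0.0007] ang [-0.002, -0.0032, -0.001] mm 0.0
```

View pics/m3.png

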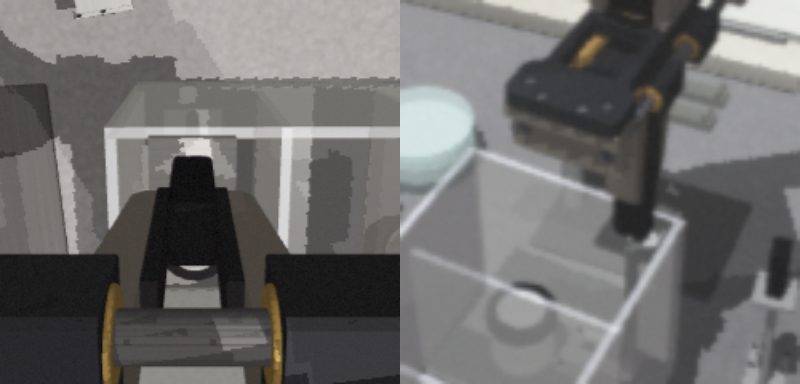

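Disc arc at (193,265) is centred under the handle (193,170) and between the finger backs, so the prongs are lined up with the neck. Advancing 48 mm.

```bash
python3 -m crank '[{"xyz":[-0.012,0.001,0],"angular":[0,0,0],"gripper":255},{"xyz":[-0.024,0.001,0],"angular":[0,0,0],"gripper":255},{"xyz":[-0.036,0.001,0],"angular":[0,0,0],"gripper":255},{"xyz":[-0.048,0.001,0],"angular":[0,0,0],"gripper":255},{"xyz":[-0.06,0.001,0],"angular":[0,0,0],"gripper":255},{"xyz":[-0.072,0.001,0],"angular":[0,0,0],"gripper":255},{"xyz":[-0.083,0.001,0],"angular":[0,0,0],"gripper":255},{"xyz":[-0.093,0.001,0],"angular":[0,0,0],"gripper":255},{"xyz":[-0.097,0.001,0],"angular":[0,0,0],"gripper":255},{"xyz":[-0.097,0.001,0],"angular":[0,0,0],"gripper":255}]'; python3 - <<'E'
from h import *
st();go((.4665+.048*.986,.1803-.048*.1668,.179),-9.6)
im,d,c,P,g=shot("wrist","w4",0)
# visible white specimen / ring column symmetric?
print(d[190:215:4,262])
m=blob(P,(.48,.12),(.62,.22),.043,.056); v,u=np.nonzero(m); print(m.sum(), u.min() if m.any() else 0,u.max() if m.any() else 0, np.median(P[m][:,2]) if m.any() else 0)
E
```

```text
time_s: 9.3
tcp_pos: [0.5154, 0.1734, 0.1801]
tool_rot: [[-0.986, 0.167, -0.0], [0.167, 0.986, -0.0], [0.0, -0.0, -1.0]]
wrist_force: [-0.5, 0.3, -1.8]
finger_gap: 0.0156
grasp_force: 50.0
9.3 [0.5154 0.1734 0.1801] F [-0.5111  0.2912 -1.7996] gap 0.015565626967629956 49.99684810638428 yaw -9.60706882180506 tilt [-0.0001 -0.    ]
xyz [0.0027, -0.0027, 0.0022] ang [-0.0001, -0.0001, -0.0002] mm 2.0
[0.2165 0.     0.2134 0.2039 0.1956 0.1907 0.1827]
281 223 302 0.04970835204889722
```

```bash
python3 -m crank '[{"xyz":[0,0,-0.006],"angular":[0,0,0],"gripper":255},{"xyz":[0,0,-0.012],"angular":[0,0,0],"gripper":255},{"xyz":[0,0,-0.016],"angular":[0,0,0],"gripper":255},{"xyz":[0,0,-0.02],"angular":[0,0,0],"gripper":255},{"xyz":[0,0,-0.024],"angular":[0,0,0],"gripper":255},{"xyz":[0,0,-0.03],"angular":[0,0,0],"gripper":255},{"xyz":[0,0,-0.04],"angular":[0,0,0],"gripper":255},{"xyz":[0,0,-0.05],"angular":[0,0,0],"gripper":255},{"xyz":[0,0,-0.06],"angular":[0,0,0],"gripper":255},{"xyz":[0,0,-0.06],"angular":[0,0,0],"gripper":255}]'; python3 - <<'E'
from h import *
st()
im,d,c,P,g=shot("wrist","w5",0); b=shot("side","s5",0)
cv2.imwrite("pics/m5.png",np.hstack([cv2.resize(im[180:320,190:335],(400,384)),cv2.resize(b[0][180:300,190:315],(400,384))]))
E
```

```text
time_s: 10.35
tcp_pos: [0.5158, 0.1736, 0.2112]
tool_rot: [[-0.986, 0.167, 0.001], [0.167, 0.986, 0.0], [-0.001, 0.001, -1.0]]
wrist_force: [-0.3, -0.2, -3.1]
finger_gap: 0.0153
grasp_force: 50.0
10.35 [0.5158 0.1736 0.2112] F [-0.2601 -0.2441 -3.1041] gap 0.015313415982588889 49.995723366737366 yaw -9.602386125229128 tilt [0.0014 0.0005]
```

View pics/m5.png

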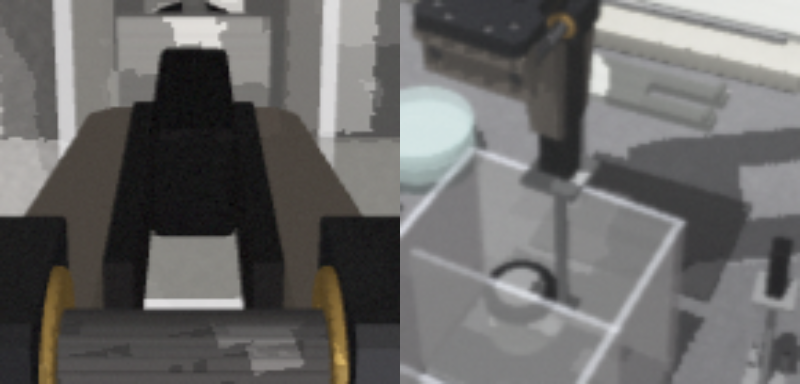

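The mount's disc rides on the fork in the side crop (520,290), and the force went up by about 1.3 N. Raising clear.

```bash
python3 -m crank '[{"xyz":[0,0,-0.01],"angular":[0,0,0],"gripper":255},{"xyz":[0,0,-0.03],"angular":[0,0,0],"gripper":255},{"xyz":[0,0,-0.06],"angular":[0,0,0],"gripper":255},{"xyz":[0,0,-0.1],"angular":[0,0,0],"gripper":255},{"xyz":[0,0,-0.14],"angular":[0,0,0],"gripper":255},{"xyz":[0,0,-0.18],"angular":[0,0,0],"gripper":255},{"xyz":[0,0,-0.22],"angular":[0,0,0],"gripper":255},{"xyz":[0,0,-0.26],"angular":[0,0,0],"gripper":255},{"xyz":[0,0,-0.29],"angular":[0,0,0],"gripper":255},{"xyz":[0,0,-0.31],"angular":[0,0,0],"gripper":255}]' >/dev/null; python3 -m crank '[{"xyz":[0,0,-0.008],"angular":[0,0,0],"gripper":255},{"xyz":[0,0,-0.008],"angular":[0,0,0],"gripper":255},{"xyz":[0,0,-0.008],"angular":[0,0,0],"gripper":255}]' >/dev/null; python3 - <<'E'
from h import *
st(); 
im,d,c,P,g=shot("top","t6",0)
m=blob(P,(.33,-.36),(.62,-.20),.038,.06)&(g<90); print(" tab",m.sum(),rect(P[m]))
m=blob(P,(.2,-.4),(.62,-.14),.027,.04)&(g>150); print(m.sum())
print(im[200:216:5,300:350:4].sum(2)//3)
cv2.imwrite("pics/t6.png",cv2.resize(im[130:265,280:370],(400,600),interpolation=2))
b=shot("side","s6",0); cv2.imwrite("pics/m6.png",np.hstack([cv2.resize(im[130:265,280:370],(400,600),interpolation=2),cv2.resize(b[0][90:210,190:270],(400,600))]))
E
```

```text
11.75 [0.5149 0.1733 0.3684] F [-0.3878  0.4733 -3.4882] gap 0.015509927698651803 49.99588966369629 yaw -9.599305953963576 tilt [-0.0011 -0.0004]
 tab 59 (array([ 370.6765, -276.0547]), array([11.4434, 46.5575]), 85.87957763671875)
1564
[[165 166 137 140 166 169 168 167 170 168 137 163 163]
 [166 165 136 169 169 169 168 168 167 168 134 164 165]
 [166 165 145 169 167 166 168 169 170 168 124 162 165]
 [166 166 149 167 168 167 167 167 170 169 130 168 165]]
```

View pics/m6.png

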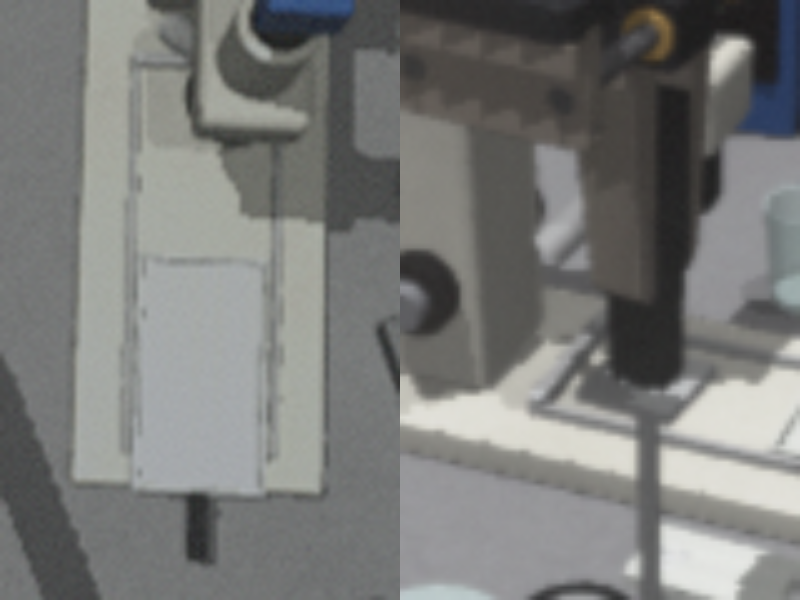

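Crop shows the tray at corners (142,260), (263,262), (263,493), (133,490), unmoved. The mount is carried on the fork, and its disc shows at the bottom of the side crop. Going to the tray.

```bash
python3 - <<'E'
from h import *
t=np.load("t6.npz"); c=(t["K"],t["V"])
Q=np.array([onz("t",(280+u/4.444-.4,130+v/4.444-.4),.035,c)[:2] for u,v in((142,260),(263,262),(263,493),(133,490),(135,62),(188,62))]);print(Q,Q[:4].mean(0))
go((.5014,-.2852,.368),-4)
E
```

```text
[[ 0.5728 -0.2431]
 [ 0.5695 -0.3352]
 [ 0.3944 -0.3264]
 [ 0.3985 -0.2295]
 [ 0.7289 -0.2438]
 [ 0.7282 -0.2849]] [ 0.4838 -0.2835]
xyz [-0.1264, -0.9087, 0.0011] ang [-0.0008, -0.0017, -0.1244] mm 458.0
```

```bash
python3 -m crank '[{"xyz":[-0.001,-0.01,0],"angular":[0,0,0],"gripper":255},{"xyz":[-0.004,-0.03,0],"angular":[0,0,0],"gripper":255},{"xyz":[-0.008,-0.06,0],"angular":[0,0,-0.01],"gripper":255},{"xyz":[-0.014,-0.1,0],"angular":[0,0,-0.02],"gripper":255},{"xyz":[-0.02,-0.15,0],"angular":[0,0,-0.03],"gripper":255},{"xyz":[-0.028,-0.2,0],"angular":[0,0,-0.04],"gripper":255},{"xyz":[-0.035,-0.25,0],"angular":[0,0,-0.05],"gripper":255},{"xyz":[-0.042,-0.3,0],"angular":[0,0,-0.06],"gripper":255},{"xyz":[-0.048,-0.34,0],"angular":[0,0,-0.065],"gripper":255},{"xyz":[-0.052,-0.37,0],"angular":[0,0,-0.07],"gripper":255}]' >/dev/null;python3 -m crank '[{"xyz":[-0.003,-0.03,0],"angular":[0,0,0],"gripper":255},{"xyz":[-0.008,-0.06,0],"angular":[0,0,-0.01],"gripper":255},{"xyz":[-0.014,-0.1,0],"angular":[0,0,-0.015],"gripper":255},{"xyz":[-0.02,-0.15,0],"angular":[0,0,-0.02],"gripper":255},{"xyz":[-0.028,-0.2,0],"angular":[0,0,-0.025],"gripper":255},{"xyz":[-0.035,-0.25,0],"angular":[0,0,-0.03],"gripper":255},{"xyz":[-0.042,-0.3,0],"angular":[0,0,-0.035],"gripper":255},{"xyz":[-0.048,-0.34,0],"angular":[0,0,-0.04],"gripper":255},{"xyz":[-0.052,-0.37,0],"angular":[0,0,-0.045],"gripper":255},{"xyz":[-0.055,-0.39,0],"angular":[0,0,-0.05],"gripper":255}]'; python3 -c "
from h import *
go((.5014,-.2852,.368),-4)"
```

```text
time_s: 13.85
tcp_pos: [0.5152, -0.2114, 0.369]
tool_rot: [[-0.997, 0.074, -0.0], [0.074, 0.997, 0.0], [0.0, -0.0, -1.0]]
wrist_force: [-0.1, 0.7, -2.9]
finger_gap: 0.0153
grasp_force: 50.0
xyz [0.0166, -0.1492, 0.0021] ang [-0.0, -0.0004, -0.0052] mm 75.0
```

Then down to about 6 mm above the floor contact.

```bash
python3 -m crank '[{"xyz":[0.003,-0.02,0],"angular":[0,0,0],"gripper":255},{"xyz":[0.007,-0.05,0],"angular":[0,0,0],"gripper":255},{"xyz":[0.011,-0.09,0.01],"angular":[0,0,-0.005],"gripper":255},{"xyz":[0.014,-0.12,0.03],"angular":[0,0,-0.005],"gripper":255},{"xyz":[0.0166,-0.142,0.06],"angular":[0,0,-0.005],"gripper":255},{"xyz":[0.0166,-0.149,0.1],"angular":[0,0,-0.005],"gripper":255},{"xyz":[0.0166,-0.149,0.14],"angular":[0,0,-0.005],"gripper":255},{"xyz":[0.0166,-0.149,0.18],"angular":[0,0,-0.005],"gripper":255},{"xyz":[0.0166,-0.149,0.21],"angular":[0,0,-0.005],"gripper":255},{"xyz":[0.0166,-0.149,0.22],"angular":[0,0,-0.005],"gripper":255}]' >/dev/null; python3 -c "
from h import *
st();go((.5014,-.2852,.218),-4)
im,d,c,P,g=shot('side','s7',0)
cv2.imwrite('pics/s7.png',cv2.resize(im[100:220,200:360],(800,600)))"
```

```text
14.85 [ 0.5003 -0.2832  0.2563] F [-0.669  0.926 -2.803] gap 0.015566649823505928 49.99569475650787 yaw -3.9772017451901167 tilt [-0.0035  0.0021]
xyz [-0.0028, -0.004, 0.0766] ang [0.0024, -0.0046, 0.0005] mm 38.0
```

View pics/s7.png

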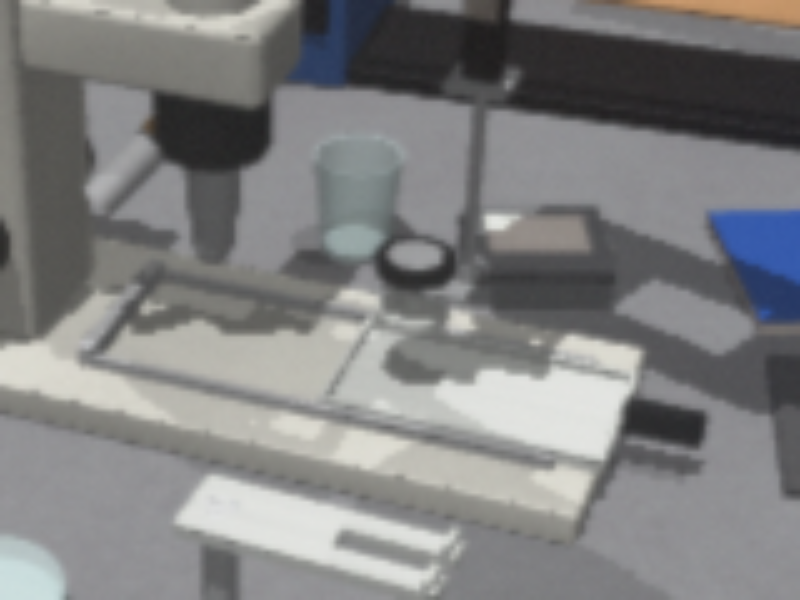

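The mount hangs upright on the fork (415,262) over the tray, far from the objective. Lowering.

```bash
python3 -m crank '[{"xyz":[-0.002,-0.003,0.02],"angular":[0,0,0],"gripper":255},{"xyz":[-0.002,-0.003,0.04],"angular":[0,0,0],"gripper":255},{"xyz":[-0.002,-0.003,0.06],"angular":[0,0,0],"gripper":255},{"xyz":[-0.002,-0.003,0.07],"angular":[0,0,0],"gripper":255},{"xyz":[-0.002,-0.003,0.076],"angular":[0,0,0],"gripper":255},{"xyz":[-0.002,-0.003,0.076],"angular":[0,0,0],"gripper":255}]' && python3 -m crank '[{"xyz":[0,0,0.003],"angular":[0,0,0],"gripper":255},{"xyz":[0,0,0.006],"angular":[0,0,0],"gripper":255},{"xyz":[0,0,0.009],"angular":[0,0,0],"gripper":255},{"xyz":[0,0,0.012],"angular":[0,0,0],"gripper":255},{"xyz":[0,0,0.015],"angular":[0,0,0],"gripper":255},{"xyz":[0,0,0.018],"angular":[0,0,0],"gripper":255},{"xyz":[0,0,0.021],"angular":[0,0,0],"gripper":255},{"xyz":[0,0,0.024],"angular":[0,0,0],"gripper":255},{"xyz":[0,0,0.025],"angular":[0,0,0],"gripper":255},{"xyz":[0,0,0.025],"angular":[0,0,0],"gripper":255}]'
```

```text
time_s: 15.5
tcp_pos: [0.5024, -0.2853, 0.2208]
tool_rot: [[-0.998, 0.069, -0.0], [0.069, 0.998, 0.0], [0.0, 0.0, -1.0]]
wrist_force: [-0.7, -0.1, -3.6]
finger_gap: 0.0156
grasp_force: 50.0
time_s: 16.5
tcp_pos: [0.5026, -0.2854, 0.2087]
tool_rot: [[-0.998, 0.069, 0.0], [0.069, 0.998, -0.0], [-0.0, -0.0, -1.0]]
wrist_force: [-0.6, 0.2, -2.0]
finger_gap: 0.0155
grasp_force: 50.0
```

```bash
python3 -m crank '[{"xyz":[0,0,0.002],"angular":[0,0,0],"gripper":255},{"xyz":[0,0,0.005],"angular":[0,0,0],"gripper":255},{"xyz":[0.004,0,0.005],"angular":[0,0,0],"gripper":255},{"xyz":[0.014,0,0.005],"angular":[0,0,0],"gripper":255},{"xyz":[0.03,0,0.005],"angular":[0,0,0],"gripper":255},{"xyz":[0.05,0,0.005],"angular":[0,0,0],"gripper":255},{"xyz":[0.07,0,0.005],"angular":[0,0,0],"gripper":255},{"xyz":[0.09,0,0.005],"angular":[0,0,0],"gripper":255},{"xyz":[0.11,0,0.005],"angular":[0,0,0],"gripper":255},{"xyz":[0.12,0,0.005],"angular":[0,0,0],"gripper":255}]'; python3 - <<'E'
from h import *
im,d,c,P,g=shot('side','s8',0)
cv2.imwrite('pics/s8.png',cv2.resize(im[100:220,200:360],(800,600)))
E
```

```text
time_s: 17.5
tcp_pos: [0.4415, -0.2811, 0.2063]
tool_rot: [[-0.998, 0.07, -0.0], [0.07, 0.998, 0.0], [0.0, 0.0, -1.0]]
wrist_force: [0.5, -0.0, -2.0]
finger_gap: 0.0158
grasp_force: 50.0
```

View pics/s8.png

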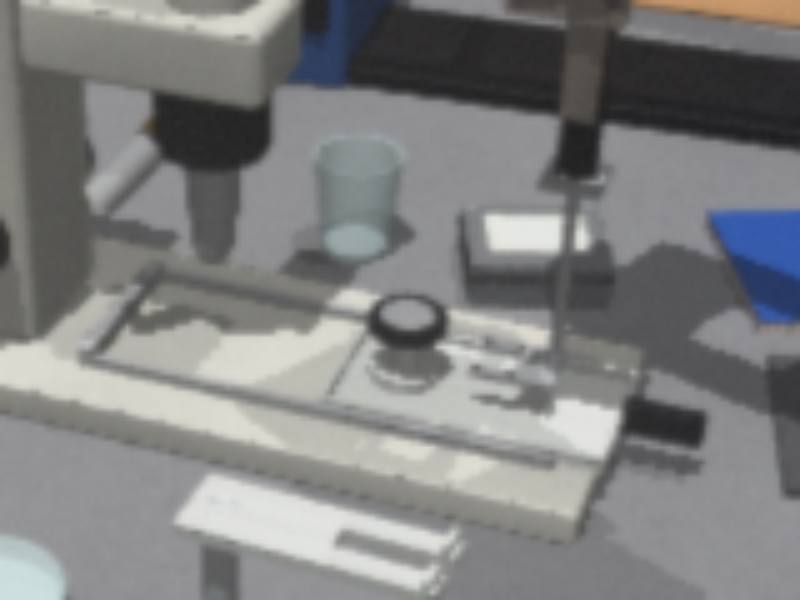

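The mount stands upright on the tray (408,320) and the fork is withdrawn clear. Next: the second mount.

```bash
python3 -m crank '[{"xyz":[0,0,-0.05],"angular":[0,0,0],"gripper":255},{"xyz":[0,0,-0.12],"angular":[0,0,0],"gripper":255},{"xyz":[0,0,-0.2],"angular":[0,0,0],"gripper":255},{"xyz":[0,0.02,-0.27],"angular":[0,0,0],"gripper":255},{"xyz":[0,0.06,-0.3],"angular":[0,0,0.02],"gripper":255},{"xyz":[0,0.12,-0.3],"angular":[0,0,0.04],"gripper":255},{"xyz":[0,0.2,-0.3],"angular":[0,0,0.06],"gripper":255},{"xyz":[0,0.28,-0.3],"angular":[0,0,0.08],"gripper":255},{"xyz":[0,0.36,-0.3],"angular":[0,0,0.1],"gripper":255},{"xyz":[0,0.44,-0.3],"angular":[0,0,0.124],"gripper":255}]' >/dev/null; python3 -m crank '[{"xyz":[0,0.08,0],"angular":[0,0,0],"gripper":255},{"xyz":[0,0.16,0],"angular":[0,0,0],"gripper":255},{"xyz":[0,0.24,0],"angular":[0,0,0],"gripper":255},{"xyz":[0,0.32,0],"angular":[0,0,0],"gripper":255},{"xyz":[0,0.4,0],"angular":[0,0,0],"gripper":255},{"xyz":[0,0.4,0],"angular":[0,0,0],"gripper":255},{"xyz":[0,0.4,0],"angular":[0,0,0],"gripper":255}]' ; python3 - <<'E'
from h import *
im,d,c,P,g=shot('wrist','w9',0)
u=proj("",(.5935,.3215,.049),c); print("expect",u)
x,y=int(u[0]),int(u[1])
print(go((.5057,.3363,.36),-9.6))
r=im[max(0,y-40):y+40,max(0,x-45):x+45]; cv2.imwrite("pics/w9.png",cv2.resize(r,(720,640))[:600]); print(x-45,y-40,r.shape)
E
```

```text
time_s: 19.25
tcp_pos: [0.4911, 0.1359, 0.3559]
tool_rot: [[-0.986, 0.164, -0.0], [0.164, 0.986, -0.001], [0.0, -0.001, -1.0]]
wrist_force: [-0.4, -1.0, -2.2]
finger_gap: 0.0154
grasp_force: 50.0
expect [388.586  196.5389]
xyz [0.0375, 0.4018, -0.0082] ang [-0.0009, -0.0003, 0.002] mm 201.0
None
343 156 (80, 90, 3)
```

View pics/w9.png

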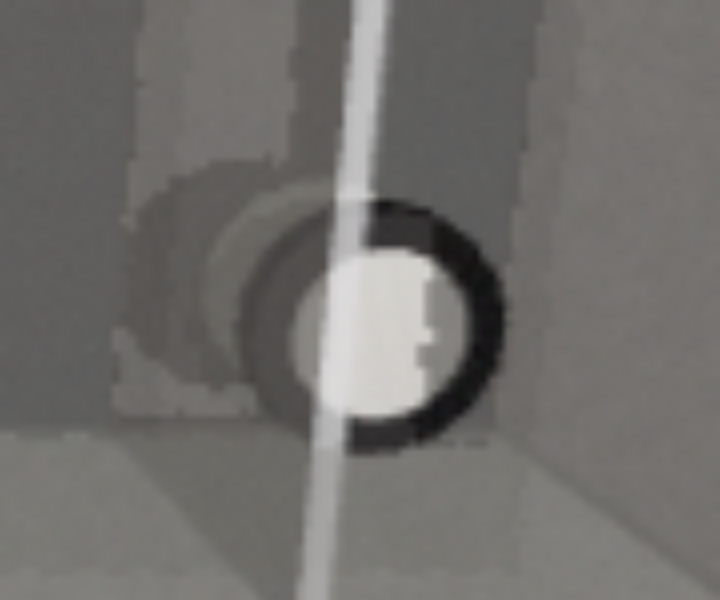

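The disc centre is at about (389.1,196.4) against an expected (388.6,196.5), so the estimate holds to within 1 mm.

```bash
python3 -m crank '[{"xyz":[0.01,0.06,0],"angular":[0,0,0],"gripper":255},{"xyz":[0.02,0.14,0],"angular":[0,0,0],"gripper":255},{"xyz":[0.03,0.22,0],"angular":[0,0,0],"gripper":255},{"xyz":[0.0375,0.3,0],"angular":[0,0,0.002],"gripper":255},{"xyz":[0.0375,0.36,0],"angular":[0,0,0.002],"gripper":255},{"xyz":[0.0375,0.39,0],"angular":[0,0,0.002],"gripper":255},{"xyz":[0.0375,0.4026,0],"angular":[0,0,0.002],"gripper":255},{"xyz":[0.0375,0.4026,0],"angular":[0,0,0.002],"gripper":255},{"xyz":[0.0375,0.4026,0],"angular":[0,0,0.002],"gripper":255}]' >/dev/null; python3 -c "
from h import *
st();go((.5057,.3368,.179),-9.6)"
```

```text
20.2 [0.5062 0.3355 0.3563] F [ 0.529  -0.4694 -1.5563] gap 0.015643646334788187 49.99690890312195 yaw -9.707507183463175 tilt [-0.     -0.0006]
xyz [0.0015, 0.0025, 0.3546] ang [-0.0008, 0.0001, -0.0024] mm 177.0
```

```bash
python3 -m crank '[{"xyz":[0.001,0.002,0.03],"angular":[0,0,0],"gripper":255},{"xyz":[0.001,0.002,0.06],"angular":[0,0,0],"gripper":255},{"xyz":[0.001,0.002,0.1],"angular":[0,0,0],"gripper":255},{"xyz":[0.001,0.002,0.14],"angular":[0,0,0],"gripper":255},{"xyz":[0.001,0.002,0.18],"angular":[0,0,0],"gripper":255},{"xyz":[0.001,0.002,0.22],"angular":[0,0,0],"gripper":255},{"xyz":[0.001,0.002,0.27],"angular":[0,0,0],"gripper":255},{"xyz":[0.001,0.002,0.31],"angular":[0,0,0],"gripper":255},{"xyz":[0.001,0.002,0.345],"angular":[0,0,0],"gripper":255},{"xyz":[0.001,0.002,0.3546],"angular":[0,0,0],"gripper":255}]' >/dev/null;python3 -m crank '[{"xyz":[0,0,0],"angular":[0,0,0],"gripper":255},{"xyz":[0,0,0],"angular":[0,0,0],"gripper":255}]' >/dev/null; python3 - <<'E'
from h import *
st();go((.5057+.055*.986,.3368-.055*.1668,.179),-9.6)
for k in("w3","wA"):
    if k=="wA": im=shot("wrist","wA",0)[0]
    else: im=np.load("w3.npz")["im"]
    g=im.astype(int).sum(2)//3
    for v in (262,266,270): print(k,v,g[v,238:286:2])
E
```

```text
21.4 [0.506  0.3381 0.1793] F [ 1.1269  0.9331 -0.9121] gap 0.014977842469859622 49.99683201313019 yaw -9.65564581249308 tilt [0.0005 0.0003]
xyz [-0.1099, -0.0027, 0.0007] ang [0.0005, 0.0006, -0.0012] mm 54.0
w3 262 [20 17 20 24 18 15 19 24 17 18 14 21 22 24 13 24 20  7 16 20 17 22 22 23]
w3 266 [ 24  24  17  28  37  33  29  71 153 153 152 154 157 158 156 154 100  37
  40  22  20  25  15  23]
w3 270 [ 18  15  21 107 141  42  35  37  37  36  36  34  40  37  36  37  37  40
  36  24  21  19  23  22]
wA 262 [17 16 18 15 13 19 20 15 16 15 17 13 16 10 17 19 19 18 15 16 15 13 21 15]
wA 266 [ 17  15  10  24 103 147 139 139 138 140 141 139 137 136 138 137  79  96
  85  15  11  17  22  13]
wA 270 [ 16  17  11  24  31  36 165 175 175 173 173 173 171 172 171 169 117  33
  20   7  16  16  18  10]
```

```bash
python3 -m crank '[{"xyz":[-0.012,-0.001,0],"angular":[0,0,0],"gripper":255},{"xyz":[-0.024,-0.001,0],"angular":[0,0,0],"gripper":255},{"xyz":[-0.036,-0.001,0],"angular":[0,0,0],"gripper":255},{"xyz":[-0.048,-0.001,0],"angular":[0,0,0],"gripper":255},{"xyz":[-0.06,-0.001,0],"angular":[0,0,0],"gripper":255},{"xyz":[-0.072,-0.001,0],"angular":[0,0,0],"gripper":255},{"xyz":[-0.084,-0.001,0],"angular":[0,0,0],"gripper":255},{"xyz":[-0.096,-0.001,0],"angular":[0,0,0],"gripper":255},{"xyz":[-0.106,-0.001,0],"angular":[0,0,0],"gripper":255},{"xyz":[-0.11,-0.001,0],"angular":[0,0,0],"gripper":255}]'; python3 -m crank '[{"xyz":[0,0,0],"angular":[0,0,0],"gripper":255},{"xyz":[0,0,-0.006],"angular":[0,0,0],"gripper":255},{"xyz":[0,0,-0.012],"angular":[0,0,0],"gripper":255},{"xyz":[0,0,-0.016],"angular":[0,0,0],"gripper":255},{"xyz":[0,0,-0.02],"angular":[0,0,0],"gripper":255},{"xyz":[0,0,-0.024],"angular":[0,0,0],"gripper":255},{"xyz":[0,0,-0.03],"angular":[0,0,0],"gripper":255},{"xyz":[0,0,-0.04],"angular":[0,0,0],"gripper":255},{"xyz":[0,0,-0.05],"angular":[0,0,0],"gripper":255},{"xyz":[0,0,-0.06],"angular":[0,0,0],"gripper":255}]'; python3 - <<'E'
from h import *
im,d,c,P,g=shot('side','s10',0)
t=[.5057+.089*.986,.3368-.089*.1668]
print("disc z expected ~.071", P[...,2][blob(P,(.55,.29),(.64,.36),.05,.1)&(g>100)][:0])
m=blob(P,(.55,.27),(.64,.37),.03,.1); print(np.histogram(P[m][:,2],bins=np.arange(.03,.1,.005)))
print(np.histogram(P[m&(g<60)][:,2],bins=np.arange(.03,.1,.005))[0])
E
```

```text
time_s: 22.45
tcp_pos: [0.5605, 0.3283, 0.1788]
tool_rot: [[-0.986, 0.168, 0.0], [0.168, 0.986, -0.0], [-0.0, 0.0, -1.0]]
wrist_force: [0.6, 0.2, -1.5]
finger_gap: 0.0153
grasp_force: 50.0
time_s: 23.45
tcp_pos: [0.56, 0.3285, 0.2094]
tool_rot: [[-0.986, 0.168, 0.0], [0.168, 0.986, 0.0], [-0.0, 0.0, -1.0]]
wrist_force: [0.0, -0.2, -2.8]
finger_gap: 0.0154
grasp_force: 50.0
disc z expected ~.071 []
(array([ 30,  29,  38,  50,  67, 113,  92, 244, 210,  83, 101, 100,  93,
       108]), array([0.03 , 0.035, 0.04 , 0.045, 0.05 , 0.055, 0.06 , 0.065, 0.07 ,
       0.075, 0.08 , 0.085, 0.09 , 0.095, 0.1  ]))
[ 0  0  0  0  0  0  2 50 23  0  0  0  0  0]
```

Disc top rose to about 0.07 m, so the mount is carried. Raising and re-measuring the tray.

```bash
python3 -m crank '[{"xyz":[0,0,-0.01],"angular":[0,0,0],"gripper":255},{"xyz":[0,0,-0.03],"angular":[0,0,0],"gripper":255},{"xyz":[0,0,-0.06],"angular":[0,0,0],"gripper":255},{"xyz":[0,0,-0.1],"angular":[0,0,0],"gripper":255},{"xyz":[0,0,-0.14],"angular":[0,0,0],"gripper":255},{"xyz":[0,0,-0.18],"angular":[0,0,0],"gripper":255},{"xyz":[0,0,-0.22],"angular":[0,0,0],"gripper":255},{"xyz":[0,0,-0.26],"angular":[0,0,0],"gripper":255},{"xyz":[0,0,-0.29],"angular":[0,0,0],"gripper":255},{"xyz":[0,0,-0.31],"angular":[0,0,0],"gripper":255}]' >/dev/null; python3 -m crank '[{"xyz":[0,0,-0.01],"angular":[0,0,0],"gripper":255},{"xyz":[0,0,-0.01],"angular":[0,0,0],"gripper":255},{"xyz":[0,0,-0.01],"angular":[0,0,0],"gripper":255}]' >/dev/null; python3 - <<'E'
from h import *
st()
im,d,c,P,g=shot("top","t11",0)
m=blob(P,(.33,-.40),(.62,-.16),.038,.06)&(g<90); n,l,s,ce=cv2.connectedComponentsWithStats(m.astype(np.uint8))
for i in range(1,n):
    if s[i,4]>20: print(s[i,4],rect(P[l==i]))
m=blob(P,(.33,-.4),(.75,-.14),.062,.085); print("disc",m.sum(),P[m].mean(0))
m=blob(P,(.40,-.12),(.66,.12),.136,.153)&(g>110); print(" arms",m.sum(),rect(P[m]))
go((.4414,-.281,.37),-4)
E
```

```text
24.8 [0.5596 0.3283 0.368 ] F [ 0.1179 -0.4878 -3.2252] gap 0.015637153742966033 49.99590754508972 yaw -9.640500908178755 tilt [-0.0011 -0.0006]
60 (array([ 370.4243, -275.4483]), array([12.4282, 46.2149]), 85.72940063476562)
disc 184 [ 0.5363 -0.2899  0.0731]
 arms 439 (array([523.1053,  60.1742]), array([136.715 , 127.0586]), 80.29288482666016)
xyz [0.0289, -1.2409, -0.003] ang [-0.0012, -0.0016, -0.1254] mm 620.0
```

```bash
python3 -m crank '[{"xyz":[0,-0.01,0],"angular":[0,0,0],"gripper":255},{"xyz":[0,-0.03,0],"angular":[0,0,0],"gripper":255},{"xyz":[0,-0.06,0],"angular":[0,0,0],"gripper":255},{"xyz":[0.004,-0.1,0],"angular":[0,0,0],"gripper":255},{"xyz":[0.006,-0.15,0],"angular":[0,0,0],"gripper":255},{"xyz":[0.008,-0.2,0],"angular":[0,0,0],"gripper":255},{"xyz":[0.01,-0.25,0],"angular":[0,0,0],"gripper":255},{"xyz":[0.012,-0.3,0],"angular":[0,0,0],"gripper":255},{"xyz":[0.014,-0.35,0],"angular":[0,0,0],"gripper":255},{"xyz":[0.016,-0.4,0],"angular":[0,0,0],"gripper":255}]' >/dev/null; python3 -m crank '[{"xyz":[0,-0.05,0],"angular":[0,0,0],"gripper":255},{"xyz":[0.003,-0.1,0],"angular":[0,0,0],"gripper":255},{"xyz":[0.006,-0.15,0],"angular":[0,0,0],"gripper":255},{"xyz":[0.008,-0.2,0],"angular":[0,0,0],"gripper":255},{"xyz":[0.01,-0.25,0],"angular":[0,0,0],"gripper":255},{"xyz":[0.012,-0.3,0],"angular":[0,0,0],"gripper":255},{"xyz":[0.014,-0.35,0],"angular":[0,0,0],"gripper":255},{"xyz":[0.016,-0.39,0],"angular":[0,0,0],"gripper":255},{"xyz":[0.016,-0.42,0],"angular":[0,0,0],"gripper":255},{"xyz":[0.016,-0.43,0],"angular":[0,0,0],"gripper":255}]' >/dev/null; python3 -c "
from h import *
st();go((.4357,-.2804,.37),-4)"
```

```text
26.85 [ 0.4735 -0.0799  0.369 ] F [-0.2886  0.3497 -3.9698] gap 0.015594518578368122 49.994637966156006 yaw -9.759184959919786 tilt [ 0.0002 -0.0007]
xyz [0.0065, -0.4081, -0.0016] ang [-0.0008, 0.0004, -0.128] mm 204.0
```

```bash
python3 -m crank '[{"xyz":[0,-0.01,0],"angular":[0,0,-0.01],"gripper":255},{"xyz":[0,-0.03,0],"angular":[0,0,-0.03],"gripper":255},{"xyz":[0.002,-0.07,0],"angular":[0,0,-0.05],"gripper":255},{"xyz":[0.003,-0.12,0],"angular":[0,0,-0.07],"gripper":255},{"xyz":[0.004,-0.17,0],"angular":[0,0,-0.09],"gripper":255},{"xyz":[0.005,-0.22,0],"angular":[0,0,-0.11],"gripper":255},{"xyz":[0.006,-0.27,0],"angular":[0,0,-0.12],"gripper":255},{"xyz":[0.006,-0.32,0],"angular":[0,0,-0.128],"gripper":255},{"xyz":[0.006,-0.36,0],"angular":[0,0,-0.128],"gripper":255},{"xyz":[0.006,-0.39,0],"angular":[0,0,-0.128],"gripper":255}]' >/dev/null; python3 -m crank '[{"xyz":[0,-0.014,0],"angular":[0,0,0],"gripper":255},{"xyz":[0,-0.018,0.01],"angular":[0,0,0],"gripper":255},{"xyz":[0,-0.018,0.03],"angular":[0,0,0],"gripper":255},{"xyz":[0,-0.018,0.06],"angular":[0,0,0],"gripper":255},{"xyz":[0,-0.018,0.1],"angular":[0,0,0],"gripper":255},{"xyz":[0,-0.018,0.14],"angular":[0,0,0],"gripper":255},{"xyz":[0,-0.018,0.18],"angular":[0,0,0],"gripper":255},{"xyz":[0,-0.018,0.21],"angular":[0,0,0],"gripper":255},{"xyz":[0,-0.018,0.23],"angular":[0,0,0],"gripper":255},{"xyz":[0,-0.018,0.23],"angular":[0,0,0],"gripper":255}]' >/dev/null; python3 -c "
from h import *
st();go((.4357,-.2804,.2165),-4)"
```

```text
28.85 [ 0.4376 -0.2776  0.2522] F [ 0.2683 -0.311  -3.5218] gap 0.015562691370574755 49.9958610534668 yaw -3.842684508364197 tilt [-0.0024  0.0017]
xyz [0.0032, -0.006, 0.0714] ang [0.002, -0.0032, 0.0035] mm 35.0
```

```bash
python3 -m crank '[{"xyz":[0.003,-0.005,0.02],"angular":[0,0,0],"gripper":255},{"xyz":[0.003,-0.005,0.04],"angular":[0,0,0],"gripper":255},{"xyz":[0.003,-0.005,0.055],"angular":[0,0,0],"gripper":255},{"xyz":[0.003,-0.005,0.065],"angular":[0,0,0],"gripper":255},{"xyz":[0.003,-0.005,0.07],"angular":[0,0,0],"gripper":255},{"xyz":[0.003,-0.005,0.07],"angular":[0,0,0],"gripper":255}]' && python3 -m crank '[{"xyz":[0,0,0.003],"angular":[0,0,0],"gripper":255},{"xyz":[0,0,0.006],"angular":[0,0,0],"gripper":255},{"xyz":[0,0,0.009],"angular":[0,0,0],"gripper":255},{"xyz":[0,0,0.012],"angular":[0,0,0],"gripper":255},{"xyz":[0,0,0.015],"angular":[0,0,0],"gripper":255},{"xyz":[0,0,0.018],"angular":[0,0,0],"gripper":255},{"xyz":[0,0,0.021],"angular":[0,0,0],"gripper":255},{"xyz":[0,0,0.023],"angular":[0,0,0],"gripper":255},{"xyz":[0,0,0.023],"angular":[0,0,0],"gripper":255},{"xyz":[0,0,0.023],"angular":[0,0,0],"gripper":255}]'
```

```text
time_s: 29.45
tcp_pos: [0.4366, -0.2811, 0.2186]
tool_rot: [[-0.998, 0.068, -0.0], [0.068, 0.998, 0.0], [0.0, 0.0, -1.0]]
wrist_force: [-0.2, 0.5, -2.9]
finger_gap: 0.0155
grasp_force: 50.0
time_s: 30.45
tcp_pos: [0.4368, -0.2812, 0.2074]
tool_rot: [[-0.998, 0.068, 0.0], [0.068, 0.998, -0.0], [-0.0, -0.0, -1.0]]
wrist_force: [0.4, 0.1, -2.2]
finger_gap: 0.0157
grasp_force: 50.0
```

```bash
python3 -m crank '[{"xyz":[0,0,0.001],"angular":[0,0,0],"gripper":255},{"xyz":[0,0,0.002],"angular":[0,0,0],"gripper":255},{"xyz":[0.004,0,0.002],"angular":[0,0,0],"gripper":255},{"xyz":[0.014,0,0.002],"angular":[0,0,0],"gripper":255},{"xyz":[0.03,0,0.002],"angular":[0,0,0],"gripper":255},{"xyz":[0.05,0,0.002],"angular":[0,0,0],"gripper":255},{"xyz":[0.07,0,0.002],"angular":[0,0,0],"gripper":255},{"xyz":[0.09,0,0.002],"angular":[0,0,0],"gripper":255},{"xyz":[0.11,0,0.002],"angular":[0,0,0],"gripper":255},{"xyz":[0.12,0,0.002],"angular":[0,0,0],"gripper":255}]'; python3 - <<'E'
from h import *
im,d,c,P,g=shot('side','s12',0)
cv2.imwrite('pics/s12.png',cv2.resize(im[100:220,200:360],(800,600)))
m=blob(P,(.33,-.4),(.75,-.14),.066,.085)
n,l,s,ce=cv2.connectedComponentsWithStats(m.astype(np.uint8))
for i in range(1,n):
    if s[i,4]>20: print(s[i,4],rect(P[l==i]),np.median(P[l==i][:,2]))
E
```

```text
time_s: 31.45
tcp_pos: [0.3756, -0.277, 0.2065]
tool_rot: [[-0.998, 0.068, -0.0], [0.068, 0.998, 0.0], [0.0, -0.0, -1.0]]
wrist_force: [0.3, 0.7, -1.1]
finger_gap: 0.0156
grasp_force: 50.0
129 (array([ 536.3765, -284.8139]), array([48.7314, 46.0369]), 43.73710632324219) 0.0711030513678126
135 (array([ 473.8123, -279.7275]), array([45.959 , 52.0226]), 10.054891586303711) 0.07114039390300318
```

View pics/s12.png

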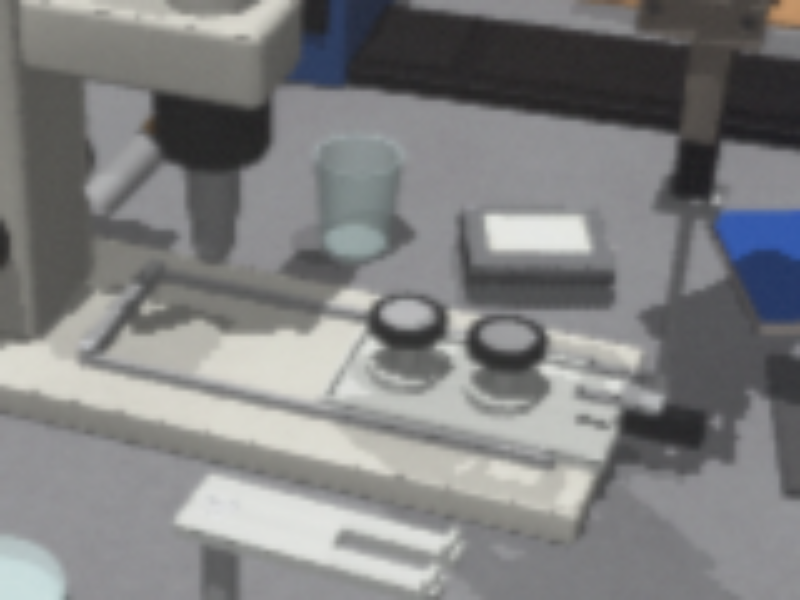

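Both mounts stand in the tray (408,320) and (507,340). Pushing on the tab with the 160 mm fork would only twist it in the pads, so I need the fingers free. I'll park the fork in its stand, slide the tray, then take the fork out and hang it again to keep the asked order. First I check the stand against its start pose.

```bash
python3 - <<'E'
from h import *
st()
shot("top","t13",0)
for k,n in(("top0","top"),("t13","top"),("side0","side"),("s12","side"),("w1","wrist")):
    z=np.load(k+".npz"); g=z["im"].astype(int).sum(2)/3; P=cloud(n,z["d"],(z["K"],z["V"]))
    m=blob(P,(.38,-.08),(.66,.085),.138,.153)&(g>110); nn,l,s,ce=cv2.connectedComponentsWithStats(m.astype(np.uint8))
    i=1+np.argmax(s[1:,4]); print(k,s[i,4],rect(P[l==i]),P[l==i].mean(0))
go((.3563,.0345,.29),-5.9)
E
```

```text
31.5 [ 0.3754 -0.2769  0.2064] F [-0.662   0.2832 -1.8997] gap 0.01592633107673547 49.99690353870392 yaw -3.906023478067858 tilt [-0.0004  0.    ]
top0 432 (array([510.7899,  16.7134]), array([ 42.0009, 130.9945]), 83.91465759277344) [0.5183 0.0163 0.1447]
t13 470 (array([510.5168,  16.511 ]), array([ 42.4355, 130.6413]), 84.36314392089844) [0.5155 0.0159 0.1444]
side0 648 (array([510.5345,  21.3964]), array([ 45.2255, 131.6732]), 83.84443664550781) [0.512  0.0256 0.1433]
s12 668 (array([510.5796,  21.368 ]), array([ 46.5021, 131.9807]), 84.82256317138672) [0.5115 0.0233 0.1424]
w1 3011 (array([509.0527,  19.1284]), array([ 42.0393, 130.5819]), 83.9871597290039) [0.5134 0.0188 0.1451]
xyz [0.0822, 0.619, -0.1671] ang [-0.0002, 0.0001, 0.0441] mm 323.0
```

```bash
python3 -m crank '[{"xyz":[0,0,-0.06],"angular":[0,0,0],"gripper":255},{"xyz":[0.02,0.02,-0.13],"angular":[0,0,0],"gripper":255},{"xyz":[0.04,0.08,-0.167],"angular":[0,0,0.02],"gripper":255},{"xyz":[0.06,0.16,-0.167],"angular":[0,0,0.044],"gripper":255},{"xyz":[0.082,0.24,-0.167],"angular":[0,0,0.044],"gripper":255},{"xyz":[0.082,0.32,-0.167],"angular":[0,0,0.044],"gripper":255},{"xyz":[0.082,0.4,-0.167],"angular":[0,0,0.044],"gripper":255},{"xyz":[0.082,0.48,-0.167],"angular":[0,0,0.044],"gripper":255},{"xyz":[0.082,0.56,-0.167],"angular":[0,0,0.044],"gripper":255},{"xyz":[0.082,0.619,-0.167],"angular":[0,0,0.044],"gripper":255}]' >/dev/null; python3 -m crank '[{"xyz":[0,0,0],"angular":[0,0,0],"gripper":255},{"xyz":[0,0,0],"angular":[0,0,0],"gripper":255},{"xyz":[0,0,0],"angular":[0,0,0],"gripper":255}]' >/dev/null; python3 -c "
from h import *
st();go((.3561,.0351,.181),-6)"
```

```text
32.85 [0.357  0.034  0.2899] F [ 0.6237  0.1521 -1.6515] gap 0.01570158704249545 49.996874928474426 yaw -5.871706151352669 tilt [-0.     -0.0003]
xyz [0.0019, 0.0022, 0.2178] ang [-0.0004, 0.0, 0.0029] mm 108.0
```

```bash
python3 -m crank '[{"xyz":[0.002,0.002,0.05],"angular":[0,0,0.003],"gripper":255},{"xyz":[0.002,0.002,0.1],"angular":[0,0,0.003],"gripper":255},{"xyz":[0.002,0.002,0.15],"angular":[0,0,0.003],"gripper":255},{"xyz":[0.002,0.002,0.2],"angular":[0,0,0.003],"gripper":255},{"xyz":[0.002,0.002,0.217],"angular":[0,0,0.003],"gripper":255},{"xyz":[0.002,0.002,0.217],"angular":[0,0,0.003],"gripper":255},{"xyz":[0.002,0.002,0.217],"angular":[0,0,0.003],"gripper":255}]' >/dev/null; python3 -c "
from h import *
st();go((.4747,.0226,.181),-6)"
```

```text
33.55 [0.3567 0.0352 0.1822] F [ 0.3532 -0.618  -1.0013] gap 0.015369702886489218 49.9968820810318 yaw -6.053538604802528 tilt [0.0009 0.    ]
xyz [-0.2373, -0.0002, 0.0027] ang [0.0002, 0.0011, -0.0012] mm 118.0
```

```bash
python3 -m crank '[{"xyz":[-0.025,0,0],"angular":[0,0,0],"gripper":255},{"xyz":[-0.05,0,0],"angular":[0,0,0],"gripper":255},{"xyz":[-0.08,0,0],"angular":[0,0,0],"gripper":255},{"xyz":[-0.11,0,0],"angular":[0,0,0],"gripper":255},{"xyz":[-0.14,0,0],"angular":[0,0,0],"gripper":255},{"xyz":[-0.17,0,0],"angular":[0,0,0],"gripper":255},{"xyz":[-0.2,0,0],"angular":[0,0,0],"gripper":255},{"xyz":[-0.22,0,0],"angular":[0,0,0],"gripper":255},{"xyz":[-0.237,0,0],"angular":[0,0,0],"gripper":255},{"xyz":[-0.237,0,0],"angular":[0,0,0],"gripper":255}]' && python3 -m crank '[{"xyz":[0,0,0.006],"angular":[0,0,0],"gripper":255},{"xyz":[0,0,0.012],"angular":[0,0,0],"gripper":255},{"xyz":[0,0,0.018],"angular":[0,0,0],"gripper":255},{"xyz":[0,0,0.023],"angular":[0,0,0],"gripper":255},{"xyz":[0,0,0.027],"angular":[0,0,0],"gripper":255},{"xyz":[0,0,0.03],"angular":[0,0,0],"gripper":255},{"xyz":[0,0,0.032],"angular":[0,0,0],"gripper":255},{"xyz":[0,0,0.032],"angular":[0,0,0],"gripper":255}]'
```

```text
time_s: 34.55
tcp_pos: [0.4748, 0.0231, 0.1813]
tool_rot: [[-0.995, 0.105, 0.0], [0.105, 0.995, -0.0], [-0.0, -0.0, -1.0]]
wrist_force: [-0.2, 0.1, -2.2]
finger_gap: 0.0155
grasp_force: 50.0
time_s: 35.35
tcp_pos: [0.4738, 0.0232, 0.1653]
tool_rot: [[-0.995, 0.105, -0.0], [0.105, 0.995, 0.0], [0.0, 0.0, -1.0]]
wrist_force: [-0.3, -0.6, -2.4]
finger_gap: 0.0156
grasp_force: 50.0
```

```bash
python3 -m crank '[{"xyz":[0,0,0.001],"angular":[0,0,0],"gripper":255},{"xyz":[0,0,0.001],"angular":[0,0,0],"gripper":255}]' |grep force; python3 -m crank '[{"xyz":[0,0,0.001],"angular":[0,0,0],"gripper":255},{"xyz":[0,0,0.002],"angular":[0,0,0],"gripper":255},{"xyz":[0,0,0.002],"angular":[0,0,0],"gripper":255}]'
```

```text
wrist_force: [-1.1, -0.0, 0.9]
grasp_force: 50.0
time_s: 35.85
tcp_pos: [0.4741, 0.0233, 0.1651]
tool_rot: [[-0.995, 0.104, 0.001], [0.104, 0.995, 0.0], [-0.001, 0.0, -1.0]]
wrist_force: [-4.8, 0.7, 13.1]
finger_gap: 0.0154
grasp_force: 50.0
```

```bash
python3 -m crank '[{"xyz":[0,0,-0.002],"angular":[0,0,0],"gripper":255},{"xyz":[0,0,-0.002],"angular":[0,0,0],"gripper":255}]'|grep force; python3 -m crank '[{"xyz":[0,0,0],"angular":[0,0,0],"gripper":200},{"xyz":[0,0,0],"angular":[0,0,0],"gripper":120},{"xyz":[0,0,0],"angular":[0,0,0],"gripper":0},{"xyz":[0,0,0],"angular":[0,0,0],"gripper":0},{"xyz":[0,0,0],"angular":[0,0,0],"gripper":0},{"xyz":[0,0,0],"angular":[0,0,0],"gripper":0},{"xyz":[0,0,0],"angular":[0,0,0],"gripper":0},{"xyz":[0,0,0],"angular":[0,0,0],"gripper":0},{"xyz":[0,0,0],"angular":[0,0,0],"gripper":0}]' && python3 -m crank '[{"xyz":[0,0,-0.05],"angular":[0,0,0],"gripper":0},{"xyz":[0,0,-0.1],"angular":[0,0,0],"gripper":0},{"xyz":[0,0,-0.15],"angular":[0,0,0],"gripper":0},{"xyz":[0,0,-0.2],"angular":[0,0,0],"gripper":0},{"xyz":[0,0,-0.2],"angular":[0,0,0],"gripper":0}]' >/dev/null; python3 - <<'E'
from h import *
st()
im,d,c,P,g=shot("wrist","w14",0)
m=blob(P,(.36,-.1),(.6,.12),.195,.215)&(g<70); print(" handle",m.sum(),rect(P[m]),P[m].mean(0))
im,d,c,P,g=shot("top","t14",0)
m=blob(P,(.3,-.36),(.45,-.20),.038,.06)&(g<90); print(" tab",m.sum(),rect(P[m]))
# tab target: tray mid (.4846,-.2838): tab point at -.123
p=np.radians(-4); e=np.array([np.cos(p),np.sin(p)]); tab=np.array([.3706,-.2757])-.008*e; print(tab)
go((*tab,.265),-4)
E
```

```text
wrist_force: [-1.1, 0.6, 3.2]
grasp_force: 50.0
time_s: 36.95
tcp_pos: [0.4739, 0.0232, 0.1649]
tool_rot: [[-0.995, 0.105, 0.0], [0.105, 0.995, 0.0], [-0.0, 0.0, -1.0]]
wrist_force: [-0.3, -0.6, 0.4]
finger_gap: 0.0821
grasp_force: 0.0
37.45 [0.4758 0.0233 0.2681] F [ 0.5564  0.2315 -0.3031] gap 0.0917287927062653 0.0 yaw -5.999112900483637 tilt [0.0055 0.0002]
 handle 541 (array([473.9741,  23.4622]), array([15.3571, 21.9114]), 84.26821899414062) [0.4729 0.0234 0.2034]
 tab 57 (array([ 370.3262, -278.8514]), array([12.2393, 46.2986]), 85.12696075439453)
[ 0.3626 -0.2751]
xyz [0.1591, -0.6167, -0.0004] ang [0.0001, 0.001, -0.0444] mm 318.0
```

Fork hangs at its original point. Going to the tab with a partly open gripper (about 40 mm).

```bash
python3 -m crank '[{"xyz":[0.02,-0.06,0],"angular":[0,0,0],"gripper":140},{"xyz":[0.04,-0.14,0],"angular":[0,0,-0.02],"gripper":140},{"xyz":[0.06,-0.22,0],"angular":[0,0,-0.044],"gripper":140},{"xyz":[0.08,-0.3,0],"angular":[0,0,-0.044],"gripper":140},{"xyz":[0.1,-0.38,0],"angular":[0,0,-0.044],"gripper":140},{"xyz":[0.12,-0.46,0],"angular":[0,0,-0.044],"gripper":140},{"xyz":[0.14,-0.54,0],"angular":[0,0,-0.044],"gripper":140},{"xyz":[0.159,-0.6,0],"angular":[0,0,-0.044],"gripper":140},{"xyz":[0.159,-0.617,0],"angular":[0,0,-0.044],"gripper":140},{"xyz":[0.159,-0.617,0],"angular":[0,0,-0.044],"gripper":140}]' >/dev/null;python3 -m crank '[{"xyz":[0,0,0],"angular":[0,0,0],"gripper":140},{"xyz":[0,0,0],"angular":[0,0,0],"gripper":140}]' >/dev/null; python3 - <<'E'
from h import *
st()
im,d,c,P,g=shot("wrist","w15",0)
m=blob(P,(.3,-.36),(.42,-.20),.040,.055)&(g<90); n,l,s,ce=cv2.connectedComponentsWithStats(m.astype(np.uint8))
for i in range(1,n):
    if s[i,4]>60: r=rect(P[l==i]); print(s[i,4],r,P[l==i].mean(0))
t=np.load("t6.npz"); ct=(t["K"],t["V"])
print([onz("t",(280+u/4.444-.4,130+v/4.444-.4),.033,ct)[:2] for u,v in((128,450),(135,62),(82,5),(74,482),(324,490))])
cv2.imwrite("pics/w15.png",im)
go((.3626,-.2751,.039),-4)
E
```

```text
38.75 [ 0.3629 -0.2741  0.2645] F [0.019  0.0377 0.0612] gap 0.041162718841753515 0.0 yaw -3.945412342496285 tilt [-0.0004  0.0007]
355 (array([ 370.3841, -276.7043]), array([10.1569, 49.2369]), 86.1837387084961) [ 0.3697 -0.2766  0.0466]
[array([ 0.4286, -0.2271]), array([ 0.7295, -0.2441]), array([ 0.7763, -0.2045]), array([ 0.4054, -0.1858]), array([ 0.3959, -0.3724])]
xyz [0.0005, -0.0021, 0.4513] ang [0.0006, -0.0003, 0.0015] mm 225.0
```

```bash
python3 -m crank '[{"xyz":[0,-0.004,0.06],"angular":[0,0,-0.012],"gripper":140},{"xyz":[0,-0.004,0.13],"angular":[0,0,-0.012],"gripper":140},{"xyz":[0,-0.004,0.2],"angular":[0,0,-0.012],"gripper":140},{"xyz":[0,-0.004,0.27],"angular":[0,0,-0.012],"gripper":140},{"xyz":[0,-0.004,0.33],"angular":[0,0,-0.012],"gripper":140},{"xyz":[0,-0.004,0.39],"angular":[0,0,-0.012],"gripper":140},{"xyz":[0,-0.004,0.43],"angular":[0,0,-0.012],"gripper":140},{"xyz":[0,-0.004,0.45],"angular":[0,0,-0.012],"gripper":140},{"xyz":[0,-0.004,0.45],"angular":[0,0,-0.012],"gripper":140}]' && python3 -m crank '[{"xyz":[0,0,0],"angular":[0,0,0],"gripper":255},{"xyz":[0,0,0],"angular":[0,0,0],"gripper":255},{"xyz":[0,0,0],"angular":[0,0,0],"gripper":255},{"xyz":[0,0,0],"angular":[0,0,0],"gripper":255},{"xyz":[0,0,0],"angular":[0,0,0],"gripper":255},{"xyz":[0,0,0],"angular":[0,0,0],"gripper":255},{"xyz":[0,0,0],"angular":[0,0,0],"gripper":255}]' 20
```

```text
time_s: 39.7
tcp_pos: [0.3621, -0.2763, 0.0391]
tool_rot: [[-0.998, 0.06, -0.002], [0.06, 0.998, 0.001], [0.002, 0.001, -1.0]]
wrist_force: [0.2, -0.9, 0.2]
finger_gap: 0.0412
grasp_force: 0.0
time_s: 40.4
tcp_pos: [0.3624, -0.2773, 0.04]
tool_rot: [[-0.998, 0.061, 0.0], [0.061, 0.998, -0.0], [-0.0, -0.0, -1.0]]
wrist_force: [0.3, 0.0, 0.3]
finger_gap: 0.0006
grasp_force: 0.0
```

```bash
python3 - <<'E'
from h import *
im,d,c,P,g=shot("top","t16",0); b=shot("side","s16",0); w=shot("wrist","w16",0)
m=blob(P,(.2,-.45),(.45,-.12),.038,.06)&(g<90); n,l,s,ce=cv2.connectedComponentsWithStats(m.astype(np.uint8))
for i in range(1,n):
    if s[i,4]>20: print(s[i,4],rect(P[l==i]))
cv2.imwrite("pics/m16.png",np.vstack([np.hstack([cv2.resize(im[180:270,280:400],(400,300)),cv2.resize(b[0][120:240,230:390],(400,300))]),np.hstack([cv2.resize(w[0],(400,300)),np.zeros((300,400,3),np.uint8)])]))
E
```

```text
(no output)
```

View pics/m16.png

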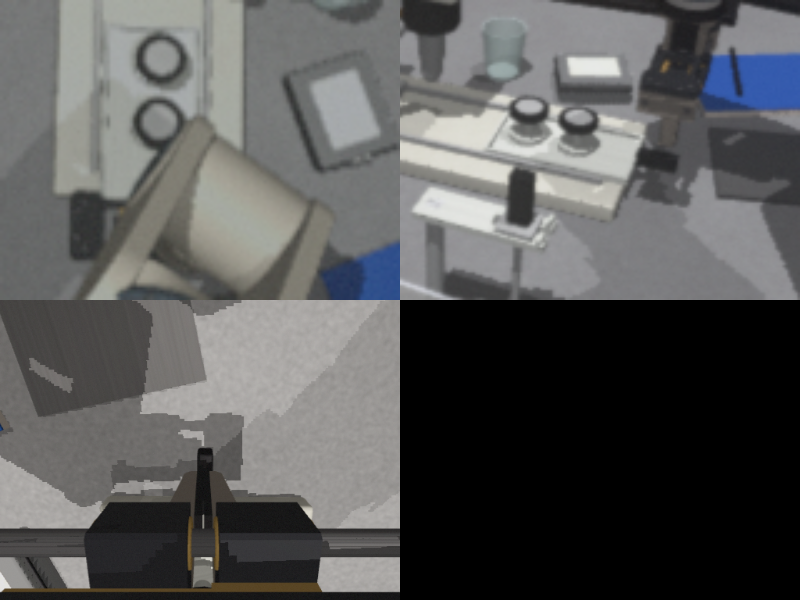

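```bash
python3 - <<'E'
from h import *
st()
for k in("s12","s16"):
    z=np.load(k+".npz"); c=(z["K"],z["V"]); g=z["im"].astype(int).sum(2)/3; P=cloud("side",z["d"],c)
    m=blob(P,(.3,-.36),(.45,-.20),.028,.060)&(g<75); n,l,s,ce=cv2.connectedComponentsWithStats(m.astype(np.uint8))
    for i in range(1,n):
        if s[i,4]>15: print(k,s[i],rect(P[l==i]),P[l==i].min(0),P[l==i].max(0))
    m=blob(P,(.42,-.4),(.75,-.14),.066,.085); n,l,s,ce=cv2.connectedComponentsWithStats(m.astype(np.uint8))
    for i in range(1,n):
        if s[i,4]>20: print(" disc",rect(P[l==i])[0])
    print(proj("",(.362,-.276,.033),c))
z=np.load("s16.npz"); y,x=int(158*.4)+120,int(260*.4)+230
print(cloud("side",z["d"],(z["K"],z["V"]))[y-2:y+3:2,x-6:x+7:3].round(3))
for k in("t14","t16"):
    z=np.load(k+".npz"); P=cloud("top",z["d"],(z["K"],z["V"])); m=blob(P,(.42,-.4),(.75,-.14),.066,.085); n,l,s,ce=cv2.connectedComponentsWithStats(m.astype(np.uint8))
    for i in range(1,n):
        if s[i,4]>20: print(k," disc",rect(P[l==i])[0])
E
```

```text
40.55 [ 0.3624 -0.2773  0.0399] F [-0.2166  1.0982  0.1568] gap 0.0005366291175465665 0.0 yaw -3.48148680403996 tilt [-0.0001  0.0001]
s12 [324 181  17   8  90] (array([ 371.2506, -267.7303]), array([49.1651, 15.9281]), 8.040684700012207) [ 0.3471 -0.2769  0.0282] [ 0.3959 -0.2575  0.049 ]
 disc [ 536.3765 -284.8139]
 disc [ 473.8123 -279.7275]
[335.3976 184.3358]
s16 [325 179  16  10 106] (array([ 370.7328, -270.9982]), array([16.2007, 46.4507]), 86.77732849121094) [ 0.3476 -0.28    0.0281] [ 0.394  -0.2637  0.0477]
 disc [ 536.8417 -284.2371]
 disc [ 474.0652 -281.1193]
[335.3976 184.3358]
[[[ 0.385 -0.274  0.042]
  [ 0.376 -0.272  0.045]
  [ 0.368 -0.276  0.044]
  [ 0.359 -0.278  0.044]
  [ 0.351 -0.347 -0.001]]

 [[ 0.384 -0.272  0.036]
  [ 0.375 -0.269  0.04 ]
  [ 0.367 -0.27   0.041]
  [ 0.358 -0.269  0.044]
  [ 0.349 -0.273  0.043]]

 [[ 0.383 -0.271  0.029]
  [ 0.374 -0.269  0.032]
  [ 0.366 -0.266  0.036]
  [ 0.357 -0.266  0.038]
  [ 0.348 -0.266  0.041]]]
t14  disc [ 536.1463 -291.536 ]
t14  disc [ 473.8371 -286.6302]
t16  disc [ 535.8552 -291.836 ]
t16  disc [ 475.941 -284.294]
```

```bash
python3 - <<'E'
from h import *
import bench; t=bench.tip_extent; print(t() if callable(t) else t)
z=np.load("s16.npz"); c=(z["K"],z["V"]); im=z["im"].astype(int); P=cloud("side",z["d"],c)
for v in range(160,192,2):
    print(v,[(im[v,u].sum()//3,*(P[v,u]*1000).astype(int)) for u in (330,334,338,342)])
E
```

```text
0.008
160 [(np.int64(73), np.int64(384), np.int64(-191), np.int64(166)), (np.int64(79), np.int64(373), np.int64(-187), np.int64(171)), (np.int64(72), np.int64(363), np.int64(-183), np.int64(175)), (np.int64(76), np.int64(353), np.int64(-182), np.int64(177))]
162 [(np.int64(73), np.int64(383), np.int64(-188), np.int64(161)), (np.int64(72), np.int64(373), np.int64(-189), np.int64(163)), (np.int64(73), np.int64(362), np.int64(-190), np.int64(164)), (np.int64(72), np.int64(352), np.int64(-189), np.int64(167))]
164 [(np.int64(78), np.int64(382), np.int64(-191), np.int64(154)), (np.int64(79), np.int64(372), np.int64(-189), np.int64(157)), (np.int64(74), np.int64(362), np.int64(-190), np.int64(159)), (np.int64(71), np.int64(351), np.int64(-189), np.int64(161))]
166 [(np.int64(139), np.int64(394), np.int64(-429), np.int64(-2)), (np.int64(94), np.int64(371), np.int64(-191), np.int64(149)), (np.int64(89), np.int64(361), np.int64(-189), np.int64(152)), (np.int64(73), np.int64(350), np.int64(-189), np.int64(155))]
168 [(np.int64(136), np.int64(392), np.int64(-413), np.int64(0)), (np.int64(82), n
[... 2201 characters left out ...]
-269), np.int64(28)), (np.int64(43), np.int64(365), np.int64(-266), np.int64(33)), (np.int64(40), np.int64(353), np.int64(-268), np.int64(33)), (np.int64(85), np.int64(342), np.int64(-322), np.int64(-1))]
188 [(np.int64(69), np.int64(377), np.int64(-301), np.int64(-2)), (np.int64(65), np.int64(365), np.int64(-304), np.int64(-1)), (np.int64(50), np.int64(352), np.int64(-267), np.int64(26)), (np.int64(88), np.int64(340), np.int64(-312), np.int64(-2))]
190 [(np.int64(69), np.int64(375), np.int64(-288), np.int64(0)), (np.int64(82), np.int64(363), np.int64(-296), np.int64(-3)), (np.int64(84), np.int64(351), np.int64(-299), np.int64(-3)), (np.int64(96), np.int64(339), np.int64(-298), np.int64(0))]
```

```bash
python3 -m crank '[{"xyz":[0,0,-0.02],"angular":[0,0,0],"gripper":140},{"xyz":[0,0,-0.02],"angular":[0,0,0],"gripper":140},{"xyz":[0,0,-0.02],"angular":[0,0,0],"gripper":140},{"xyz":[0,0,-0.02],"angular":[0,0,0],"gripper":140},{"xyz":[0,0,-0.02],"angular":[0,0,0],"gripper":140},{"xyz":[0,0,-0.02],"angular":[0,0,0],"gripper":140}]'; python3 - <<'E'
from h import *
o=st(); im,d,c,P,g=shot("side","s17",0)
R=o["tool_rot"];t=np.array(o["tcp_pos"])
L=(P-t)@R   # tool coords
def tips(L,g):
    m=(abs(L[...,0])<.011)&(abs(L[...,1])<.07)&(L[...,2]>-.12)&(L[...,2]<.03)&(P[...,2]>.05)
    Q=L[m]
    for s in(-1,1):
        q=Q[np.sign(Q[:,1])==s]
        if len(q)>5: print(s,len(q),"y",q[:,1].min(),q[:,1].max(),"tip z max",np.sort(q[:,2])[-6:])
tips(L,g)
E
```

```text
time_s: 41.15
tcp_pos: [0.3623, -0.2772, 0.0497]
tool_rot: [[-0.998, 0.061, -0.0], [0.061, 0.998, 0.0], [0.0, 0.0, -1.0]]
wrist_force: [0.5, 0.4, 1.2]
finger_gap: 0.0416
grasp_force: 0.0
41.15 [ 0.3623 -0.2772  0.0497] F [0.4936 0.4243 1.1643] gap 0.0416487101173615 0.0 yaw -3.477636952197958 tilt [-0.0002  0.0002]
-1 26 y -0.026578347389188427 -0.019176941849095068 tip z max [-0.0355 -0.0321 -0.0315 -0.0279 -0.0247 -0.0179]
1 115 y 0.026713371854819593 0.042955872085591845 tip z max [-0.0276 -0.0268 -0.0266 -0.0256 -0.0252 -0.0203]
```

```bash
python3 -m crank '[{"xyz":[0,0,0.02],"angular":[0,0,0],"gripper":140},{"xyz":[0,0,0.03],"angular":[0,0,0],"gripper":140},{"xyz":[0,0,0.04],"angular":[0,0,0],"gripper":140},{"xyz":[0,0,0.05],"angular":[0,0,0],"gripper":140},{"xyz":[0,0,0.06],"angular":[0,0,0],"gripper":140},{"xyz":[0,0,0.066],"angular":[0,0,0],"gripper":140},{"xyz":[0,0,0.068],"angular":[0,0,0],"gripper":140}]'; python3 - <<'E'
from h import *
o=st(); im,d,c,P,g=shot("side","s18",0)
u0=proj("",(.362,-.252,.03),c).astype(int); print(u0)
for v in range(u0[1]-14,u0[1]+12,2): print(v,(P[v,u0[0]-3:u0[0]+5:3]*1000).astype(int).tolist())
E
```

```text
time_s: 41.9
tcp_pos: [0.3623, -0.2772, 0.0155]
tool_rot: [[-0.998, 0.061, -0.0], [0.061, 0.998, 0.0], [0.0, 0.0, -1.0]]
wrist_force: [-0.1, 0.6, 0.3]
finger_gap: 0.0413
grasp_force: 0.0
41.9 [ 0.3623 -0.2772  0.0155] F [-0.1003  0.6049  0.3304] gap 0.04128271480340953 0.0 yaw -3.477006282627874 tilt [-0.0005  0.0003]
[334 189]
175 [[383, -370, 1], [369, -235, 92], [360, -236, 93]]
177 [[382, -366, -3], [368, -239, 82], [360, -236, 86]]
179 [[380, -351, -1], [367, -240, 75], [359, -238, 78]]
181 [[375, -243, 64], [366, -234, 72], [358, -240, 70]]
183 [[374, -240, 59], [365, -242, 60], [357, -236, 66]]
185 [[373, -243, 50], [364, -239, 54], [356, -238, 57]]
187 [[372, -243, 43], [363, -244, 44], [355, -250, 42]]
189 [[373, -298, -3], [364, -300, -2], [355, -303, -2]]
191 [[372, -285, -1], [363, -291, -3], [354, -288, 0]]
193 [[370, -274, 0], [361, -277, -1], [352, -280, -1]]
195 [[369, -267, -3], [360, -267, -1], [351, -271, -2]]
197 [[368, -254, -1], [359, -261, -4], [350, -261, -2]]
199 [[366, -248, -4], [358, -247, -1], [349, -250, -1]]
```

```bash
python3 -m crank '[{"xyz":[0,0,0.004],"angular":[0,0,0],"gripper":140},{"xyz":[0,0,0.008],"angular":[0,0,0],"gripper":140},{"xyz":[0,0,0.012],"angular":[0,0,0],"gripper":140},{"xyz":[0,0,0.012],"angular":[0,0,0],"gripper":200},{"xyz":[0,0,0.012],"angular":[0,0,0],"gripper":255},{"xyz":[0,0,0.012],"angular":[0,0,0],"gripper":255},{"xyz":[0,0,0.012],"angular":[0,0,0],"gripper":255},{"xyz":[0,0,0.012],"angular":[0,0,0],"gripper":255},{"xyz":[0,0,0.012],"angular":[0,0,0],"gripper":255},{"xyz":[0,0,0.012],"angular":[0,0,0],"gripper":255}]' 20
```

```text
time_s: 42.95
tcp_pos: [0.3624, -0.2772, 0.0099]
tool_rot: [[-0.998, 0.061, -0.0], [0.061, 0.998, 0.0], [0.0, 0.0, -1.0]]
wrist_force: [-0.3, 0.6, 2.8]
finger_gap: 0.0117
grasp_force: 20.0
```

```bash
python3 -m crank '[{"xyz":[-0.002,0,0],"angular":[0,0,0],"gripper":255},{"xyz":[-0.006,0,0],"angular":[0,0,0],"gripper":255},{"xyz":[-0.012,0,0],"angular":[0,0,0],"gripper":255},{"xyz":[-0.02,0,0],"angular":[0,0,0],"gripper":255},{"xyz":[-0.028,0,0],"angular":[0,0,0],"gripper":255},{"xyz":[-0.036,0,0],"angular":[0,0,0],"gripper":255},{"xyz":[-0.044,0,0],"angular":[0,0,0],"gripper":255},{"xyz":[-0.052,0,0],"angular":[0,0,0],"gripper":255},{"xyz":[-0.058,0,0],"angular":[0,0,0],"gripper":255},{"xyz":[-0.06,0,0],"angular":[0,0,0],"gripper":255}]' && python3 - <<'E'
from h import *
o=st(); im,d,c,P,g=shot("side","s19",0)
m=blob(P,(.42,-.4),(.75,-.14),.066,.085); n,l,s,ce=cv2.connectedComponentsWithStats(m.astype(np.uint8))
for i in range(1,n):
    if s[i,4]>20: print(" disc",rect(P[l==i])[0],np.median(P[l==i][:,2]))
E
```

```text
time_s: 43.95
tcp_pos: [0.3893, -0.278, 0.0099]
tool_rot: [[-0.998, 0.06, -0.006], [0.06, 0.998, 0.002], [0.006, 0.002, -1.0]]
wrist_force: [-15.7, 0.4, 18.9]
finger_gap: 0.0116
grasp_force: 20.0
43.95 [ 0.3893 -0.278   0.0099] F [-15.7355   0.3696  18.9047] gap 0.01164519781438318 20.009805858135223 yaw -3.4418700638332043 tilt [-0.0056  0.0024]
 disc [ 563.6442 -287.5583] 0.07127219087939493
 disc [ 499.3139 -282.3052] 0.07123590165569518
```

```bash
python3 - <<'E'
from h import *
z=np.load("s19.npz"); c=(z["K"],z["V"]); P=cloud("side",z["d"],c); im=z["im"].astype(int).sum(2)//3
u0=proj("",(.389,-.262,.03),c).astype(int); print(u0)
for v in range(u0[1]-14,u0[1]+10,2): print(v,im[v,u0[0]-6:u0[0]+13:3],(P[v,u0[0]-6:u0[0]+13:3]*1000).astype(int).tolist())
o=observe(); print(o["ft_torque"],o["joint_torque"])
E
```

```text
[325 186]
172 [106  93  89  74  69  67  84] [[408, -187, 125], [400, -190, 125], [392, -190, 126], [384, -190, 128], [376, -188, 131], [368, -188, 132], [366, -398, -1]]
174 [191 123  82  89  87  83  84] [[419, -331, 22], [410, -338, 20], [392, -189, 121], [383, -186, 124], [376, -191, 123], [368, -188, 126], [365, -384, 0]]
176 [181 122  87  78  68  84  85] [[418, -321, 22], [408, -323, 22], [395, -256, 69], [386, -250, 75], [383, -369, -1], [373, -370, 0], [364, -377, -3]]
178 [45 59 87 81 65 86 85] [[413, -278, 43], [404, -277, 46], [394, -252, 64], [385, -254, 66], [381, -357, -1], [372, -360, -1], [362, -367, -4]]
180 [43 48 84 80 45 85 85] [[412, -272, 40], [403, -272, 42], [393, -258, 53], [384, -252, 60], [377, -276, 45], [370, -349, -2], [361, -352, -2]]
182 [42 51 85 88 41 85 87] [[336, 694, 706], [402, -270, 37], [392, -254, 49], [384, -257, 49], [375, -270, 42], [369, -339, -2], [359, -342, -2]]
184 [65 54 84 74 48 85 86] [[411, -274, 24], [401, -269, 30], [391, -256, 40], [383, -259, 41], [374, -267, 36], [367, -325, 0], [358, -330, -2]]
186 [100  84  61  60  57  87  86] [[409, -266, 22], [401, -273, 19], [394, -311, -5], [382, -258, 34], [374, -272, 26], [366, -317, -3], [357, -317, -1]]
188 [94 81 71 83 88 87 86] [[407, -252, 25], [400, -276, 10], [392, -293, 0], [383, -301, -3], [374, -299, 0], [365, -303, 0], [355, -306, -1]]
190 [93 75 69 88 87 86 88] [[406, -246, 22], [399, -281, 0], [390, -286, -2], [381, -287, 0], [372, -290, -1], [363, -293, -1], [354, -296, -1]]
192 [ 93 102  75  76 102  86  95] [[404, -234, 23], [398, -270, 0], [389, -276, -2], [380, -278, -2], [371, -277, 0], [362, -282, -1], [353, -288, -2]]
194 [ 92  71  77 125 132  88 142] [[403, -234, 16], [396, -260, 0], [387, -265, -2], [378, -267, -1], [370, -269, 0], [361, -274, -2], [352, -271, 1]]
[ 0.2498  2.2225 -0.0245] [  3.0089 -44.5039 -24.3952   1.3456  -3.7126   0.0068]
```

```bash
python3 -m crank '[{"xyz":[0,0,-0.001],"angular":[0,0,0],"gripper":255},{"xyz":[0,0,-0.002],"angular":[0,0,0],"gripper":255},{"xyz":[0,0,-0.002],"angular":[0,0,0],"gripper":255}]'
```

```text
time_s: 44.3
tcp_pos: [0.3919, -0.2789, 0.0106]
tool_rot: [[-0.998, 0.061, -0.001], [0.061, 0.998, 0.0], [0.001, 0.0, -1.0]]
wrist_force: [-1.9, 0.6, -3.1]
finger_gap: 0.012
grasp_force: 20.0
```

```bash
python3 -m crank '[{"xyz":[0,0,0],"angular":[0,0,0],"gripper":190},{"xyz":[0,0,0],"angular":[0,0,0],"gripper":190},{"xyz":[0,0,0],"angular":[0,0,0],"gripper":190},{"xyz":[0,0,-0.003],"angular":[0,0,0],"gripper":190},{"xyz":[0,0,-0.006],"angular":[0,0,0],"gripper":190},{"xyz":[0,0,-0.006],"angular":[0,0,0],"gripper":190}]' |grep -E "tcp|force|gap"; python3 -m crank '[{"xyz":[0,0,0],"angular":[0,0,0],"gripper":255},{"xyz":[0,0,0],"angular":[0,0,0],"gripper":255},{"xyz":[0,0,0],"angular":[0,0,0],"gripper":255},{"xyz":[0,0,0],"angular":[0,0,0],"gripper":255},{"xyz":[0,0,0],"angular":[0,0,0],"gripper":255}]'|grep -E "tcp|force|gap"; python3 -m crank '[{"xyz":[-0.002,0,0],"angular":[0,0,0],"gripper":255},{"xyz":[-0.006,0,0],"angular":[0,0,0],"gripper":255},{"xyz":[-0.012,0,0],"angular":[0,0,0],"gripper":255},{"xyz":[-0.02,0,0],"angular":[0,0,0],"gripper":255},{"xyz":[-0.025,0,0],"angular":[0,0,0],"gripper":255},{"xyz":[-0.028,0,0],"angular":[0,0,0],"gripper":255}]'|grep -E "tcp|force|gap"
```

```text
tcp_pos: [0.3926, -0.2793, 0.0142]
wrist_force: [-0.4, -0.2, -0.3]
finger_gap: 0.0236
grasp_force: 0.0
tcp_pos: [0.3924, -0.2791, 0.0139]
wrist_force: [-0.3, 0.5, 2.4]
finger_gap: 0.0118
grasp_force: 20.0
tcp_pos: [0.4029, -0.2787, 0.0139]
wrist_force: [-14.7, -0.2, 19.1]
finger_gap: 0.0116
grasp_force: 20.0
```

```bash
python3 -m crank '[{"xyz":[0,0,-0.001],"angular":[0,0,0],"gripper":255},{"xyz":[0,0,-0.0016],"angular":[0,0,0],"gripper":255},{"xyz":[0,0,-0.0016],"angular":[0,0,0],"gripper":255}]' |grep -E "tcp|wrist"; python3 -m crank '[{"xyz":[0,0,0],"angular":[0,0,0],"gripper":190},{"xyz":[0,0,0],"angular":[0,0,0],"gripper":190},{"xyz":[0,0,0],"angular":[0,0,0],"gripper":190},{"xyz":[0,0,-0.04],"angular":[0,0,0],"gripper":190},{"xyz":[0,0,-0.07],"angular":[0,0,0],"gripper":190},{"xyz":[0.05,0,-0.07],"angular":[0,0,0],"gripper":220},{"xyz":[0.1,0,-0.07],"angular":[0,0,0],"gripper":255},{"xyz":[0.12,0,-0.07],"angular":[0,0,0],"gripper":255},{"xyz":[0.12,0,-0.07],"angular":[0,0,0],"gripper":255}]'|grep -E "tcp|wrist|gap"; python3 - <<'E'
from h import *
o=st(); im,d,c,P,g=shot("side","s20",0)
m=blob(P,(.42,-.4),(.75,-.14),.066,.085); n,l,s,ce=cv2.connectedComponentsWithStats(m.astype(np.uint8))
for i in range(1,n):
    if s[i,4]>20: print(" disc",rect(P[l==i])[0],np.median(P[l==i][:,2]))
m=blob(P,(.3,-.36),(.47,-.20),.030,.060)&(g<75); print(P[m].min(0),P[m].max(0),P[m].mean(0))
im,d,c,P,g=shot("top","t20",0)
m=blob(P,(.3,-.36),(.47,-.20),.038,.060)&(g<75); print(m.sum(), rect(P[m]) if m.sum()>5 else 0)
E
```

```text
tcp_pos: [0.4058, -0.2796, 0.0143]
wrist_force: [-3.0, 0.7, -2.7]
tcp_pos: [0.3458, -0.2763, 0.0498]
wrist_force: [-0.4, -0.8, -0.4]
finger_gap: 0.0005
47.2 [ 0.3458 -0.2763  0.0498] F [-0.428  -0.755  -0.3887] gap 0.0005304726340675837 0.0 yaw -3.5409569558337024 tilt [-0.      0.0001]
 disc [ 580.0225 -288.7497] 0.07111373389100009
 disc [ 515.3284 -283.8982] 0.071095139678127
[ 0.3899 -0.2815  0.0304] [ 0.4368 -0.2685  0.0471] [ 0.4128 -0.2734  0.0397]
22 (array([ 424.4158, -281.0029]), array([ 9.8665, 24.4705]), 81.38088989257812)
```

Switching to a plain push with closed fingers on the tab's end, because gripping wedges the tray downwards.

```bash
python3 -m crank '[{"xyz":[0,0,0.03],"angular":[0,0,0],"gripper":255},{"xyz":[0,0,0.06],"angular":[0,0,0],"gripper":255},{"xyz":[0,0,0.073],"angular":[0,0,0],"gripper":255},{"xyz":[0,0,0.073],"angular":[0,0,0],"gripper":255},{"xyz":[-0.02,0,0.073],"angular":[0,0,0],"gripper":255},{"xyz":[-0.04,0,0.073],"angular":[0,0,0],"gripper":255},{"xyz":[-0.052,0,0.073],"angular":[0,0,0],"gripper":255},{"xyz":[-0.058,0,0.073],"angular":[0,0,0],"gripper":255},{"xyz":[-0.064,0,0.073],"angular":[0,0,0],"gripper":255}]'|grep -E "tcp|wrist"; python3 -m crank '[{"xyz":[-0.005,0,0],"angular":[0,0,0],"gripper":255},{"xyz":[-0.01,0,0],"angular":[0,0,0],"gripper":255},{"xyz":[-0.016,0,0],"angular":[0,0,0],"gripper":255},{"xyz":[-0.022,0,0],"angular":[0,0,0],"gripper":255},{"xyz":[-0.028,0,0],"angular":[0,0,0],"gripper":255}]'|grep -E "tcp|wrist"
```

```text
tcp_pos: [0.3789, -0.2782, 0.0133]
wrist_force: [-1.0, 0.0, 0.4]
tcp_pos: [0.3901, -0.2781, 0.0129]
wrist_force: [-7.1, -0.1, 6.8]
```

```bash
python3 -m crank '[{"xyz":[-0.008,0,-0.001],"angular":[0,0,0],"gripper":255},{"xyz":[-0.016,0,-0.001],"angular":[0,0,0],"gripper":255},{"xyz":[-0.024,0,-0.001],"angular":[0,0,0],"gripper":255},{"xyz":[-0.032,0,-0.001],"angular":[0,0,0],"gripper":255},{"xyz":[-0.04,0,-0.001],"angular":[0,0,0],"gripper":255},{"xyz":[-0.048,0,-0.001],"angular":[0,0,0],"gripper":255},{"xyz":[-0.054,0,-0.001],"angular":[0,0,0],"gripper":255},{"xyz":[-0.06,0,-0.001],"angular":[0,0,0],"gripper":255}]'|grep -E "tcp|wrist"; python3 - <<'E'
from h import *
im,d,c,P,g=shot("side","s21",0)
m=blob(P,(.42,-.4),(.75,-.14),.066,.085); n,l,s,ce=cv2.connectedComponentsWithStats(m.astype(np.uint8))
for i in range(1,n):
    if s[i,4]>20: print(" disc",rect(P[l==i])[0],np.median(P[l==i][:,2]))
E
```

```text
tcp_pos: [0.4225, -0.2809, 0.0136]
wrist_force: [-2.8, 1.0, -1.5]
 disc [ 622.7607 -292.2747] 0.07110270145830308
 disc [ 560.4507 -286.362 ] 0.07127744905337383
```

```bash
python3 -m crank '[{"xyz":[-0.008,0,-0.001],"angular":[0,0,0],"gripper":255},{"xyz":[-0.016,0,-0.001],"angular":[0,0,0],"gripper":255},{"xyz":[-0.024,0,-0.001],"angular":[0,0,0],"gripper":255},{"xyz":[-0.032,0,-0.001],"angular":[0,0,0],"gripper":255},{"xyz":[-0.04,0,-0.001],"angular":[0,0,0],"gripper":255},{"xyz":[-0.048,0,-0.001],"angular":[0,0,0],"gripper":255},{"xyz":[-0.054,0,-0.001],"angular":[0,0,0],"gripper":255},{"xyz":[-0.06,0,-0.001],"angular":[0,0,0],"gripper":255}]'|grep -E "tcp|wrist"; python3 -m crank '[{"xyz":[-0.006,0,0],"angular":[0,0,0],"gripper":255},{"xyz":[-0.012,0,0],"angular":[0,0,0],"gripper":255},{"xyz":[-0.018,0,0],"angular":[0,0,0],"gripper":255},{"xyz":[-0.024,0,0],"angular":[0,0,0],"gripper":255},{"xyz":[-0.03,0,0],"angular":[0,0,0],"gripper":255}]'|grep -E "tcp|wrist"; python3 - <<'E'
from h import *
im,d,c,P,g=shot("side","s22",0)
m=blob(P,(.42,-.4),(.78,-.14),.066,.085); n,l,s,ce=cv2.connectedComponentsWithStats(m.astype(np.uint8))
for i in range(1,n):
    if s[i,4]>20: print(" disc",rect(P[l==i]),np.median(P[l==i][:,2]))
im,d,c,P,g=shot("top","t22",0)
for u in (325,330,338): print(u,[(int(1000*P[v,u,0]),int(1000*P[v,u,2]),int(g[v,u])) for v in range(140,172,2)])
E
```

```text
tcp_pos: [0.4523, -0.2827, 0.0142]
wrist_force: [-4.6, 0.2, 1.3]
tcp_pos: [0.4674, -0.2837, 0.0142]
wrist_force: [-4.5, -0.2, 1.3]
 disc (array([ 770.3903, -293.6476]), array([93.9021,  7.7204]), 83.15357971191406) 0.0757112554183677
 disc (array([ 667.0461, -293.8181]), array([47.4959, 49.2008]), 2.84682559967041) 0.0711019219708631
 disc (array([ 603.5852, -290.5201]), array([47.2183, 50.7903]), 16.6765193939209) 0.07083938982749641
 disc (array([ 466.8992, -265.5386]), array([22.396 , 12.9629]), 20.451929092407227) 0.07188769059792229
325 [(676, 254, 125), (670, 253, 125), (664, 255, 129), (657, 258, 133), (651, 256, 135), (644, 259, 139), (639, 255, 140), (633, 256, 119), (626, 258, 119), (624, 245, 84), (622, 225, 67), (653, 74, 49), (647, 69, 49), (647, 38, 97), (643, 28, 165), (626, 69, 117)]
330 [(301, 1537, 78), (659, 290, 78), (654, 287, 79), (652, 272, 80), (650, 258, 106), (644, 259, 156), (637, 263, 161), (631, 263, 161), (626, 259, 154), (621, 255, 104), (621, 230, 67), (653, 73, 47), (647, 68, 44), (648, 35, 88), (642, 28, 111), (625, 73, 74)]
338 [(648, 346, 153), (641, 351, 152), (640, 336, 76), (639, 319, 71), (638, 300, 70), (637, 285, 68), (637, 260, 93), (632, 257, 161), (625, 260, 157), (620, 256, 121), (619, 236, 68), (663, 28, 98), (655, 30, 110), (649, 28, 111), (641, 34, 114), (634, 30, 111)]
```

```bash
for i in 1 2 3; do python3 -m crank '[{"xyz":[-0.004,0,0],"angular":[0,0,0],"gripper":255},{"xyz":[-0.008,0,0],"angular":[0,0,0],"gripper":255},{"xyz":[-0.012,0,0],"angular":[0,0,0],"gripper":255}]'|grep -E "tcp|wrist"; done
```

```text
tcp_pos: [0.4728, -0.2839, 0.0142]
wrist_force: [-4.7, -0.6, 2.7]
tcp_pos: [0.4789, -0.2843, 0.0142]
wrist_force: [-5.3, -0.0, 3.2]
tcp_pos: [0.4842, -0.2845, 0.0141]
wrist_force: [-12.8, -2.6, 9.3]
```

```bash
python3 -m crank '[{"xyz":[0,0,-0.002],"angular":[0,0,0],"gripper":255},{"xyz":[-0.002,0,-0.002],"angular":[0,0,0],"gripper":255},{"xyz":[-0.004,0,-0.002],"angular":[0,0,0],"gripper":255},{"xyz":[-0.004,0,-0.002],"angular":[0,0,0],"gripper":255}]'|grep -E "tcp|wrist";  python3 -m crank '[{"xyz":[-0.002,0,-0.001],"angular":[0,0,0],"gripper":255},{"xyz":[-0.004,0,-0.001],"angular":[0,0,0],"gripper":255},{"xyz":[-0.004,0,-0.001],"angular":[0,0,0],"gripper":255}]'|grep -E "tcp|wrist"
```

```text
tcp_pos: [0.4843, -0.2837, 0.0143]
wrist_force: [-11.0, 1.6, 1.8]
tcp_pos: [0.4844, -0.2831, 0.0143]
wrist_force: [-15.1, 1.7, 2.5]
```

```bash
python3 -m crank '[{"xyz":[0.01,0,0],"angular":[0,0,0],"gripper":255},{"xyz":[0.03,0,0],"angular":[0,0,0],"gripper":255},{"xyz":[0.06,0,0],"angular":[0,0,0],"gripper":255},{"xyz":[0.1,0,0],"angular":[0,0,0],"gripper":255},{"xyz":[0.16,0,-0.04],"angular":[0,0,0],"gripper":255},{"xyz":[0.18,0,-0.12],"angular":[0,0,0],"gripper":255},{"xyz":[0.18,0,-0.22],"angular":[0,0,0],"gripper":200},{"xyz":[0.18,0,-0.32],"angular":[0,0,0],"gripper":100},{"xyz":[0.18,0,-0.42],"angular":[0,0,0],"gripper":0},{"xyz":[0.18,0,-0.51],"angular":[0,0,0],"gripper":0}]'|grep -E "tcp|wrist"; python3 - <<'E'
from h import *
st()
im,d,c,P,g=shot("side","s23",0)
m=blob(P,(.42,-.4),(.72,-.14),.066,.078); n,l,s,ce=cv2.connectedComponentsWithStats(m.astype(np.uint8))
for i in range(1,n):
    if s[i,4]>20: print(" disc",rect(P[l==i]),np.median(P[l==i][:,2]))
# grey profile along tray axis (z=.035) from far part to stop
p=np.radians(-3.3); e=np.array([np.cos(p),np.sin(p),0]); 
for lat in(0.025,-.0):
  for s_ in np.arange(.07,.13,.004):
    q=np.array([.632,-.2925,.035])+s_*e+lat*np.array([-e[1],e[0],0]); u=np.round(proj("",q,c)).astype(int); print((round(s_,3),int(g[u[1],u[0]]),int(1000*P[u[1],u[0],2])),end=" ")
  print()
m=blob(P,(.40,-.36),(.55,-.20),.030,.060)&(g<75); print("tab",P[m].min(0),P[m].max(0))
im,d,c,P,g=shot("top","t23",0)
m=blob(P,(.38,-.08),(.66,.085),.138,.153)&(g>110); nn,l,s,ce=cv2.connectedComponentsWithStats(m.astype(np.uint8)); i=1+np.argmax(s[1:,4]); print("stand",s[i,4],rect(P[l==i]))
m=blob(P,(.40,-.06),(.56,.08),.195,.215)&(g<70); print(" handle",m.sum(),P[m].mean(0))
E
```

```text
tcp_pos: [0.3988, -0.2796, 0.2736]
wrist_force: [0.3, -0.6, -0.6]
53.55 [ 0.3988 -0.2796  0.2736] F [ 0.2843 -0.5541 -0.6003] gap 0.03005578439578044 0.0 yaw -3.4944088491412395 tilt [ 0.0023 -0.0015]
 disc (array([ 683.8696, -293.2476]), array([43.9267, 49.4702]), 75.10552978515625) 0.07119040463993545
 disc (array([ 619.8068, -290.0742]), array([47.3339, 50.1854]), 17.381250381469727) 0.07107506747902687
(np.float64(0.07), 180, 26) (np.float64(0.074), 183, 27) (np.float64(0.078), 125, 27) (np.float64(0.082), 145, 27) (np.float64(0.086), 121, 29) (np.float64(0.09), 139, 32) (np.float64(0.094), 135, 38) (np.float64(0.098), 154, 38) (np.float64(0.102), 163, 38) (np.float64(0.106), 170, 36) (np.float64(0.11), 180, 21) (np.float64(0.114), 180, 24) (np.float64(0.118), 179, 22) (np.float64(0.122), 174, 23) (np.float64(0.126), 161, 22) 
(np.float64(0.07), 101, 36) (np.float64(0.074), 104, 35) (np.float64(0.078), 111, 26) (np.float64(0.082), 106, 25) (np.float64(0.086), 100, 31) (np.float64(0.09), 93, 32) (np.float64(0.094), 90, 34) (np.float64(0.098), 146, 39) (np.float64(0.102), 157, 38) (np.float64(0.106), 163, 22) (np.float64(0.11), 176, 24) (np.float64(0.114), 179, 23) (np.float64(0.118), 164, 21) (np.float64(0.122), 121, 23) (np.float64(0.126), 98, 21) 
tab [ 0.4963 -0.2857  0.0301] [ 0.5402 -0.2724  0.0474]
stand 431 (array([510.7462,  16.6862]), array([ 41.9058, 130.9011]), 83.91639709472656)
 handle 33 [0.4741 0.0201 0.2033]
```

The tray is hard against the stop: no motion while the push went from 5 to 15 N, and both mounts stand upright. Now I retake the fork and hang it properly as the last act.

```bash
python3 -c "
from h import *
go((.4741,.0232,.28),-6)"
```

```text
xyz [-0.1075, 0.6172, -0.0083] ang [-0.0074, 0.0129, 0.0558] mm 313.0
```

```bash
python3 -m crank '[{"xyz":[0,0.08,0],"angular":[0,0,0.02],"gripper":0},{"xyz":[-0.01,0.16,0],"angular":[0,0,0.04],"gripper":0},{"xyz":[-0.03,0.24,0],"angular":[0,0,0.056],"gripper":0},{"xyz":[-0.05,0.32,0],"angular":[0,0,0.056],"gripper":0},{"xyz":[-0.07,0.4,0],"angular":[0,0,0.056],"gripper":0},{"xyz":[-0.09,0.48,0],"angular":[0,0,0.056],"gripper":0},{"xyz":[-0.1,0.55,0],"angular":[0,0,0.056],"gripper":0},{"xyz":[-0.107,0.6,0],"angular":[0,0,0.056],"gripper":0},{"xyz":[-0.107,0.617,0],"angular":[0,0,0.056],"gripper":0},{"xyz":[-0.107,0.617,0],"angular":[0,0,0.056],"gripper":0}]' >/dev/null; python3 -m crank '[{"xyz":[0,0,0],"angular":[0,0,0],"gripper":0},{"xyz":[0,0,0],"angular":[0,0,0],"gripper":0}]' >/dev/null; python3 - <<'E'
from h import *
st(); im,d,c,P,g=shot("wrist","w24",0)
m=blob(P,(.36,-.1),(.6,.12),.195,.215)&(g<70); print(" handle",m.sum(),rect(P[m]),P[m].mean(0))
go((.4741,.0232,.165),-6)
E
```

```text
54.85 [0.4712 0.024  0.2706] F [ 0.443  -0.9439  0.6545] gap 0.09215819196300626 0.0 yaw -6.068377597882812 tilt [-0.0001 -0.0003]
 handle 516 (array([473.8741,  23.1873]), array([14.71  , 21.9665]), 84.04638671875) [0.473  0.0234 0.2035]
xyz [-0.0058, -0.001, 0.2113] ang [-0.0003, 0.0001, -0.0017] mm 105.0
```

```bash
python3 -m crank '[{"xyz":[-0.006,-0.001,0.05],"angular":[0,0,0],"gripper":0},{"xyz":[-0.006,-0.001,0.1],"angular":[0,0,0],"gripper":0},{"xyz":[-0.006,-0.001,0.15],"angular":[0,0,0],"gripper":0},{"xyz":[-0.006,-0.001,0.19],"angular":[0,0,0],"gripper":0},{"xyz":[-0.006,-0.001,0.211],"angular":[0,0,0],"gripper":0},{"xyz":[-0.006,-0.001,0.211],"angular":[0,0,0],"gripper":0}]' >/dev/null; python3 -m crank '[{"xyz":[0,0,0],"angular":[0,0,0],"gripper":120},{"xyz":[0,0,0],"angular":[0,0,0],"gripper":180},{"xyz":[0,0,0],"angular":[0,0,0],"gripper":225},{"xyz":[0,0,0],"angular":[0,0,0],"gripper":255},{"xyz":[0,0,0],"angular":[0,0,0],"gripper":255},{"xyz":[0,0,0],"angular":[0,0,0],"gripper":255},{"xyz":[0,0,0],"angular":[0,0,0],"gripper":255},{"xyz":[0,0,0],"angular":[0,0,0],"gripper":255},{"xyz":[0,0,0],"angular":[0,0,0],"gripper":255},{"xyz":[0,0,0],"angular":[0,0,0],"gripper":255}]' 50 >/dev/null;  python3 -m crank '[{"xyz":[0,0,0],"angular":[0,0,0],"gripper":255},{"xyz":[0,0,0],"angular":[0,0,0],"gripper":255},{"xyz":[0,0,0],"angular":[0,0,0],"gripper":255}]'
```

```text
time_s: 56.8
tcp_pos: [0.4744, 0.0243, 0.1651]
tool_rot: [[-0.995, 0.104, -0.0], [0.104, 0.995, -0.0], [0.0, -0.0, -1.0]]
wrist_force: [-0.3, -0.1, -1.3]
finger_gap: 0.0154
grasp_force: 50.0
```

Lift 16 mm, out 60 mm, back in, lower.

```bash
python3 -m crank '[{"xyz":[0,0,-0.01],"angular":[0,0,0],"gripper":255},{"xyz":[0,0,-0.02],"angular":[0,0,0],"gripper":255},{"xyz":[0,0,-0.03],"angular":[0,0,0],"gripper":255},{"xyz":[0,0,-0.032],"angular":[0,0,0],"gripper":255},{"xyz":[0.02,0,-0.032],"angular":[0,0,0],"gripper":255},{"xyz":[0.05,0,-0.032],"angular":[0,0,0],"gripper":255},{"xyz":[0.08,0,-0.032],"angular":[0,0,0],"gripper":255},{"xyz":[0.11,0,-0.032],"angular":[0,0,0],"gripper":255},{"xyz":[0.12,0,-0.032],"angular":[0,0,0],"gripper":255},{"xyz":[0.12,0,-0.032],"angular":[0,0,0],"gripper":255}]'|grep -E "tcp|wrist"; python3 -m crank '[{"xyz":[-0.02,0,0],"angular":[0,0,0],"gripper":255},{"xyz":[-0.05,0,0],"angular":[0,0,0],"gripper":255},{"xyz":[-0.08,0,0],"angular":[0,0,0],"gripper":255},{"xyz":[-0.1,0,0],"angular":[0,0,0],"gripper":255},{"xyz":[-0.115,0,0],"angular":[0,0,0],"gripper":255},{"xyz":[-0.12,0,0],"angular":[0,0,0],"gripper":255},{"xyz":[-0.12,0,0],"angular":[0,0,0],"gripper":255}]'|grep -E "tcp|wrist"; python3 -m crank '[{"xyz":[0,0,0.008],"angular":[0,0,0],"gripper":255},{"xyz":[0,0,0.016],"angular":[0,0,0],"gripper":255},{"xyz":[0,0,0.022],"angular":[0,0,0],"gripper":255},{"xyz":[0,0,0.027],"angular":[0,0,0],"gripper":255},{"xyz":[0,0,0.03],"angular":[0,0,0],"gripper":255},{"xyz":[0,0,0.031],"angular":[0,0,0],"gripper":255},{"xyz":[0,0,0.032],"angular":[0,0,0],"gripper":255},{"xyz":[0,0,0.032],"angular":[0,0,0],"gripper":255}]'|grep -E "tcp|wrist"
```

```text
tcp_pos: [0.4139, 0.0307, 0.1814]
wrist_force: [0.5, 0.1, -2.9]
tcp_pos: [0.4745, 0.0243, 0.1809]
wrist_force: [-0.3, -0.1, -1.9]
tcp_pos: [0.4744, 0.0244, 0.1652]
wrist_force: [0.1, 0.7, -2.3]
```

```bash
python3 -m crank '[{"xyz":[0,0,0.001],"angular":[0,0,0],"gripper":255},{"xyz":[0,0,0.001],"angular":[0,0,0],"gripper":255}]'|grep -E "tcp|wrist";python3 -m crank '[{"xyz":[0,0,0.0005],"angular":[0,0,0],"gripper":255},{"xyz":[0,0,0.0005],"angular":[0,0,0],"gripper":255}]'|grep -E "tcp|wrist"
```

```text
tcp_pos: [0.4746, 0.0243, 0.1651]
wrist_force: [-1.2, -0.9, 3.8]
tcp_pos: [0.4746, 0.0242, 0.1651]
wrist_force: [-2.0, -1.1, 7.0]
```

```bash
python3 -m crank '[{"xyz":[0,0,-0.0008],"angular":[0,0,0],"gripper":255},{"xyz":[0,0,-0.0008],"angular":[0,0,0],"gripper":200},{"xyz":[0,0,-0.0008],"angular":[0,0,0],"gripper":100},{"xyz":[0,0,-0.0008],"angular":[0,0,0],"gripper":0},{"xyz":[0,0,-0.0008],"angular":[0,0,0],"gripper":0},{"xyz":[0,0,-0.0008],"angular":[0,0,0],"gripper":0},{"xyz":[0,0,-0.0008],"angular":[0,0,0],"gripper":0},{"xyz":[0,0,-0.0008],"angular":[0,0,0],"gripper":0},{"xyz":[0,0,-0.0008],"angular":[0,0,0],"gripper":0},{"xyz":[0,0,-0.0008],"angular":[0,0,0],"gripper":0}]'|grep gap && python3 -m crank '[{"xyz":[0,0,-0.04],"angular":[0,0,0],"gripper":0},{"xyz":[0,0,-0.1],"angular":[0,0,0],"gripper":0},{"xyz":[0,0,-0.2],"angular":[0,0,0],"gripper":0},{"xyz":[0,0,-0.28],"angular":[0,0,0],"gripper":0},{"xyz":[0,0,-0.28],"angular":[0,0,0],"gripper":0},{"xyz":[0,0,-0.28],"angular":[0,0,0],"gripper":0}]' >/dev/null; python3 - <<'E'
from h import *
st(); im,d,c,P,g=shot("wrist","w25",0)
m=blob(P,(.36,-.1),(.6,.12),.195,.215)&(g<70); print(" handle",m.sum(),rect(P[m]),P[m].mean(0))
m=blob(P,(.38,-.08),(.66,.085),.138,.153)&(g>110); nn,l,s,ce=cv2.connectedComponentsWithStats(m.astype(np.uint8)); i=1+np.argmax(s[1:,4]); print("stand",s[i,4],rect(P[l==i]))
im,d,c,P,g=shot("side","s25",0)
m=blob(P,(.42,-.4),(.72,-.14),.066,.078); n,l,s,ce=cv2.connectedComponentsWithStats(m.astype(np.uint8))
for i in range(1,n):
    if s[i,4]>20: print(" disc",rect(P[l==i]),np.median(P[l==i][:,2]))
m=blob(P,(.40,-.36),(.55,-.20),.030,.060)&(g<75); print("tab",P[m].min(0),P[m].max(0))
E
```

```text
finger_gap: 0.0819
61.3 [0.4747 0.0244 0.3054] F [ 0.596  -0.6692 -0.6117] gap 0.09192376168699982 0.0 yaw -5.997028620014103 tilt [0.0018 0.0001]
 handle 400 (array([473.6528,  23.8549]), array([14.7598, 21.1515]), 83.82176971435547) [0.4731 0.024  0.2035]
stand 3318 (array([509.0855,  19.2107]), array([ 41.8963, 130.7099]), 83.87094116210938)
 disc (array([ 684.4592, -291.8541]), array([43.6264, 48.2178]), 74.53436279296875) 0.07131509500832868
 disc (array([ 620.6072, -289.7432]), array([48.8245, 46.9118]), 47.022979736328125) 0.0708516422138675
tab [ 0.4967 -0.2859  0.0306] [ 0.5401 -0.273   0.0474]
```

The final checks agree: the fork hangs in its stand, the tray is home and both mounts are upright. Handing in.

```bash
python3 -c "
from bench import close_job; print(close_job())"
```

```text
the job is handed in; nothing more can be done
None
```

I handed the job in: both mounts (the middle well was empty) stand upright in the tray, the tray is home against the end stop, and the fork hangs in its stand; I parked the fork there during the slide to free the fingers, then took it out and re-hung it last to keep the asked order.

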